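# Pack cooled brass flasks and their models into a stack of totes

## Task

Let down the drop gate of the cooling stand, slide every brass flask along the stand and tip it over the gate into the grey tote; the flasks are too heavy to be lifted. Put the gate back up, then set the other tote on the grey one, turned so that it stacks on its rim ledges, level, and does not nest down into it. Finish with each white or blue plaster model that is there standing teeth up on the floor of the upper tote, and leave the tin behind the totes where it is.

Things in the scene. Friction and masses are not known exactly. Their poses are not given: they have to be found in the camera images.
- stand: Cooling stand, fixed: a steel top 200 (x) x 205 (y) mm, surface 96 mm above the bench, on four legs. Origin at bench level under the middle of the top; x away from the robot, y to its left. Both x edges and the +y edge are turned up to 104 mm; the -y edge (y = -102 mm) is closed only by the drop gate. Beyond it a dock of bars 12 mm high on the bench holds the grey tote.
- gate (a joint): Drop gate, rad: 0 = up (an aluminium flap 188 mm long and 30 mm high closes the stand's -y edge), 1.57 = let down (the flap lies level with the stand's top and reaches 30 mm past the hinge, over the grey tote's near rim, so that no tote can seat there). Stops at both ends, friction 0.08 N m holds it where it is left.
- gate_hinge (a point): Middle of the gate's hinge line, which runs along the stand's x at y = -104.5 mm, height 94.5 mm. Beware behind the stand: the press's spindle pad overhangs the bench from 0.61 m ahead of the base on, 0.24 to 0.30 m high, from 0.06 to 0.18 m to the right, between pillars at 0.67 m; keep hand and load on the near side of it.
- gate_knob (a point): Centre of the red ball knob (22 mm) on the gate's lever, 59 mm from the hinge line, in the plane x = -112 mm of the stand (its robot side). Gate up: knob 42 mm to the +y side of the hinge and 42 mm above it; down: 42 mm to the -y side and 42 mm above. Takes about 1.5 N; closed fingers can push it from either side, following its arc (a level push may jam).
- flask_1: Brass denture flask: octagonal block, 56 mm across flats, 61 mm over corners, 50 mm high, about 1.1 kg, two small bolts on the lid. Origin at the centre of its underside, z up as it stands. Stands on the stand's top at first; to be slid, never lifted; in the tote it may lie any way up. Two or three of the three flasks are there; an absent one has no pose.
- flask_2: Brass denture flask: octagonal block, 56 mm across flats, 61 mm over corners, 50 mm high, about 1.1 kg, two small bolts on the lid. Origin at the centre of its underside, z up as it stands. Stands on the stand's top at first; to be slid, never lifted; in the tote it may lie any way up. Two or three of the three flasks are there; an absent one has no pose.
- flask_3: Brass denture flask: octagonal block, 56 mm across flats, 61 mm over corners, 50 mm high, about 1.1 kg, two small bolts on the lid. Origin at the centre of its underside, z up as it stands. Stands on the stand's top at first; to be slid, never lifted; in the tote it may lie any way up. Two or three of the three flasks are there; an absent one has no pose.
- tote_grey: Grey stack-nest tote in the dock beside the gate, loose, to be filled with the flasks: 235 (x) x 159 (y) mm over the rim, 90 mm high, walls tapered; underside 202 x 126 mm, floor 4 mm thick, inside 194 x 118 mm at the floor, 215 x 139 mm at the rim. Origin at the centre of the underside. The flasks must lie side by side on its floor, none above its ledges (78 mm).
- grey_ledge (a point): Top of one of the grey tote's four ledges, 78 mm above its underside and 12 mm below its rim. Each long wall has two hollow columns, 14 mm proud inside, ending in a ledge 30 mm wide; outside they are channels open downwards. They lie 78 mm either side of the middle in the +y wall, 42 mm in the -y wall.
- grey_mark (a point): Middle of the yellow mark on the grey tote's +y rim. Another such tote put in with its mark on this same side nests deep into it (underside some 45 mm up); with its mark on the far side from this one (half a turn) its underside rests level on the ledges, 78 mm above the grey tote's underside, with about 4 mm play all round (a tote pinched at one side hangs 2 to 3 degrees low on the other).
- tote_blue: The other tote, blue, 0.22 kg, shape, size and axes as tote_grey, yellow mark on its +y rim. Empty, on a 24 mm board at the robot's left, either way round; only one of blue and green is there, the absent one has no pose. Mid-way along each long side an upright hand grip, 10 mm thick, 54 mm wide, 56 to 90 mm above the underside, 74.5 mm from the centre, can be pinched from above.
- tote_green: The other tote, green, 0.22 kg, shape, size and axes as tote_grey, yellow mark on its +y rim. Empty, on a 24 mm board at the robot's left, either way round; only one of blue and green is there, the absent one has no pose. Mid-way along each long side an upright hand grip, 10 mm thick, 54 mm wide, 56 to 90 mm above the underside, 74.5 mm from the centre, can be pinched from above.
- model_white: White plaster dental model on a trimmed base, 58 (x) x 62 (y) mm, 32 mm high with the teeth, 0.11 kg. Origin at the centre of its underside, z up. Take it across the base (62 mm, along its y), 16 mm high and straight-sided. Stands on the bench between the stand and the vice (0.13 m high). One or both of the white and blue models are there; an absent one has no pose.
- model_blue: Blue plaster dental model on a trimmed base, 58 (x) x 62 (y) mm, 32 mm high with the teeth, 0.11 kg. Origin at the centre of its underside, z up. Take it across the base (62 mm, along its y), 16 mm high and straight-sided. Stands on the bench between the stand and the vice (0.13 m high). One or both of the white and blue models are there; an absent one has no pose.
- steel_tin: Steel tin, 69 mm wide and 42 mm high, behind the grey tote; to be left alone. Origin under its centre.
Mind the look-alikes: they are no part of the job. What is shaped like the flask_1 but turquoise is not meant.

How it is judged (in metres and radians):
On the way, in this order (a step that is already met when the one before it is completed fails the run):
1. the gate of the stand is let down (value of joint gate above 1.4 rad), for 0.2 s.
2. every flask is in the grey tote (x of flask_1 in the frame of tote_grey between -0.105 and 0.105 m and y of flask_1 in the frame of tote_grey between -0.072 and 0.072 m and z of flask_1 in the frame of tote_grey between -0.01 and 0.075 m and x of flask_2 in the frame of tote_grey between -0.105 and 0.105 m and y of flask_2 in the frame of tote_grey between -0.072 and 0.072 m and z of flask_2 in the frame of tote_grey between -0.01 and 0.075 m and x of flask_3 in the frame of tote_grey between -0.105 and 0.105 m and y of flask_3 in the frame of tote_grey between -0.072 and 0.072 m and z of flask_3 in the frame of tote_grey between -0.01 and 0.075 m), for 0.2 s.
3. the gate is up again and the other tote stands stacked on the grey one (value of joint gate below 0.2 rad and x of tote_blue in the frame of tote_grey between -0.008 and 0.008 m and y of tote_blue in the frame of tote_grey between -0.008 and 0.008 m and z of tote_blue in the frame of tote_grey between 0.074 and 0.084 m and angle between each of tote_blue, tote_green's own z axis and vertical below 0.04 rad and angle between the x axis of each of tote_blue, tote_green and the x axis of tote_grey, either way round below 0.08 rad and linear speed of each of tote_blue, tote_green below 0.03 m/s and x of tote_green in the frame of tote_grey between -0.008 and 0.008 m and y of tote_green in the frame of tote_grey between -0.008 and 0.008 m and z of tote_green in the frame of tote_grey between 0.074 and 0.084 m), for 0.2 s.
At the end, for the whole second after the job is handed in: All flasks at rest in the grey tote; gate up (within 0.2 rad); the other tote on the grey one's ledges (underside 74 to 84 mm above the grey one's, centred within 8 mm, level within 0.04, square within 0.08 rad); all models present at rest on its floor, teeth up (within 0.2 rad) (all of step 2 and all of step 3 and x of model_white in the frame of tote_grey between -0.1 and 0.1 m and y of model_white in the frame of tote_grey between -0.065 and 0.065 m and z of model_white in the frame of tote_grey between 0.074 and 0.098 m and angle between each of model_white, model_blue's own z axis and vertical below 0.2 rad and linear speed of each of model_white, model_blue below 0.03 m/s and x of model_blue in the frame of tote_grey between -0.1 and 0.1 m and y of model_blue in the frame of tote_grey between -0.065 and 0.065 m and z of model_blue in the frame of tote_grey between 0.074 and 0.098 m and linear speed of each of flask_1, flask_2, flask_3 below 0.05 m/s and angle between tote_grey's own z axis and vertical below 0.04 rad); the robot touches nothing.
It fails at once if a flask is lifted off the stand (30 mm above its top) (height (world z) of flask_1 above 0.126 m).
It fails at once if a flask is lifted off the stand (30 mm above its top) (height (world z) of flask_2 above 0.126 m).
It fails at once if a flask is lifted off the stand (30 mm above its top) (height (world z) of flask_3 above 0.126 m).
It fails at once if the tin is moved by more than 30 mm (distance of steel_tin from where it was at the start of the episode above 0.03 m).
Of flask_1, flask_2, flask_3 only 2 to 3 are there at a start; the rules pass over those that are not, and their reading is None.
Of tote_blue, tote_green only 1 to 1 are there at a start; the rules pass over those that are not, and their reading is None.
Of model_white, model_blue only 1 to 2 are there at a start; the rules pass over those that are not, and their reading is None.
At some moment in a run one of flask_1, flask_2, flask_3, tote_blue, tote_green may be knocked a few centimetres aside while the robot is not near it.
It also fails if it takes over 210 s, if anything falls off the work surface, if the arm or the gripper's body presses on something with over 40 N, if the wrist force passes 120 N, or if a joint passes its speed limit or range.

## Robot

A 6-joint arm with a two-finger parallel gripper is mounted at the origin on a cart in front of the work surface, level with it; the furniture and walls round the work are solid. World frame = base frame: x ahead of the robot, y to its left, z up, the work surface at z = 0. Lengths are in mm, angles in rad, forces in N, time in s.
With the tool pointing down it reaches from about 275 to 750 mm from the base axis. Payload 10.2 kg.
Tool frame: the origin (TCP) lies between the finger pads; the fingertips stand 17 mm ahead of it and the grasp point (between the pads) lies 2 mm behind it; z points along the fingers, y is the line along which they close (so a half turn about z gives the same grasp; the last joint's range is limited). The gripper opens to 85 mm and grips with 20 to 120 N. Pads are 22 mm wide; open, the fingers measure 114 mm over their backs; the gripper's body (76 mm by 85 mm) begins 54 mm behind the grasp point. The pads swing forward as they close: fully open they stand 13 mm farther back than shut.
Start: joints at [-0.223, 0.313, 1.498, -0, 1.331, -0.223], TCP at [525.006, -0.014, 248.294] pointing down, gripper open.
Joint ranges: [-2.94, 2.94], [-0.97, 2.17], [0.19, 2.56], [-1.23, 4.37], [0.02, 3.11], [-2.88, 2.88]. Speed limits (rad/s): [2.39, 2.39, 3.01, 3.14, 3.14, 3.14].

## Interface

Orientations are given as a unit quaternion [w, x, y, z].
In Python, from rig import * gives the robot as it stands.
- The arm moves only by the tool step_arm, never from a script. Its argument "commands" is text: rows parted by semicolons, each of 7 numbers parted by spaces: the opening, from 0 (shut) to 1 (fully open), then the shift along the tool's x, y, z in cm, then the turn, a rotation vector about the tool's x, y, z in rad. In form: hand x y z rx ry rz; .... A call has 1 to 20 rows; each row is the pose to reach, as a shift and turn from the pose commanded when the call began, along the tool's axes at that moment; what a row does not reach only later rows make up. A row lasts 1/12 s, in which the tool goes at most 41.7 mm and 7.16 degrees, less where a joint would pass 70% of its speed; a pose out of reach is approached as far as the arm can. A call with a gripper value outside its range is refused whole. The fingers move at their own pace and stop on an object; "newtons" is the grip in N (left out, the last holds). Time passes only in rows, so rows that repeat a pose let the fingers close. It gives the time, the measured TCP pose, the force, the opening and the grip force at its end, in the units of the state.
- sense(): the state, without advancing time (a new reading comes with each control period).
- capture(name): name is "scene" or "side" or "wrist"; returns the picture (384x512x3 uint8, red, green, blue); there is no depth.
- camera_model(name): a dict with "mtx" (3x3 intrinsics, pixels), "eye" and "rotation" of the camera in the world. Camera axes: x right, y down, z forward; pixel columns grow to the right and rows downward; lengths in mm; the calibration is good to about 2 mm. The wrist camera is an equidistant fisheye: a pixel r from the principal point sees the ray r / f radians off the axis. A picture is of the moment at which its call begins: read the wrist's pose just before it. camera_model takes no time and is no camera call; for the wrist camera it gives the pose at the moment of the call.
- finish_job(): hands the job in; it is judged then, once.
Trained networks look in the newest picture that a camera, given by its name, has taken for a name from the list of things; names that differ only in an ending like _2 or _b are one class to them, and where a whole thing is asked for, a point or a joint stands for the part that bears it (a point fixed in the world has none). Each returns a list of dicts, best first, with "score" (0 to 1); they miss things now and then, are a little off and sometimes report something else, mostly with a low value. They report only what shows in the picture. A call takes as long as a camera call. They do not tell look-alikes from the thing itself.
- search_frame(camera, label): "rect" ([centre column, centre row, width, height] in pixels, round what is visible of it).
- trace(camera, label): "mask" (384x512 bool, what is visible of it) and "rect" ([centre column, centre row, width, height] in pixels, round what is visible of it).
- spot_point(camera, label): "xy" ([column, row] in pixels: a listed point, or the origin of a listed thing).
The state is a dict: "time_s": time; "joints": joint angles; "dq": joint speeds; "tau": joint torques, N m; "eef_pos": TCP position; "ee_rot": TCP orientation; "force": force on the tool from outside, world axes, zero at the start; "wrist_torque": the same for the moment, N m; "grip_width": opening from 0.0 (shut) to 1.0 (fully open); "grip_force": force on a finger pad.
Only numpy, scipy, OpenCV 4.12 (cv2) and the standard library are available. Lean on these libraries where they do the work, as an engineer would, in place of code of your own. Each camera call takes 0.05 s, during which the arm holds its last target. There are 200 camera calls.

## Working session

There is one attempt and no reset: what is moved stays moved. The work goes in short steps, Python scripts to look and compute and a tool call to move; the robot and the scene stay as the last step left them, time stands still between calls to the robot, and variables do not carry over. Pictures are saved under pics/ and viewed, at most 14 in all, crops included, and the job is handed in when it is done.

Besides the shell and the picture viewer there is one more tool, called after "Call:" by a JSON object that holds its "name" and its "arguments", one argument or row to a line. step_arm: Moves the arm, as the interface text tells. Its arguments: {"type":"object","properties":{"commands":{"type":"string"},"newtons":{"type":"number"}},"required":["commands"]}

```bash
ls; mkdir -p pics; cat > h.py <<'E'
from rig import *
import numpy as np, cv2
from scipy.spatial.transform import Rotation as R
def ray(cam,px,m=None):
    m=m or camera_model(cam);K=np.array(m["mtx"]);u=(px[0]-K[0,2])/K[0,0];v=(px[1]-K[1,2])/K[1,1]
    if cam=="wrist":
        r=np.hypot(u,v);d=np.array([u/r*np.sin(r),v/r*np.sin(r),np.cos(r)]) if r>0 else np.array([0,0,1.])
    else: d=np.array([u,v,1.])
    return np.array(m["eye"]),np.array(m["rotation"])@d
def onz(cam,px,z,m=None):
    e,d=ray(cam,px,m);return e+d*(z-e[2])/d[2]
def save(name,img,scale=1.5,crop=None):
    if crop: x0,y0,x1,y1=crop;img=img[y0:y1,x0:x1]
    cv2.imwrite("pics/"+name+".png",cv2.resize(img[:,:,::-1],None,fx=scale,fy=scale,interpolation=cv2.INTER_CUBIC))
def proj(cam,p,m=None):
    m=m or camera_model(cam);K=np.array(m["mtx"]);c=np.array(m["rotation"]).T@(np.array(p,float)-np.array(m["eye"]))
    if cam=="wrist":
        t=np.arctan2(np.hypot(c[0],c[1]),c[2]);n=np.hypot(c[0],c[1]);u,v=c[0]/n*t,c[1]/n*t
    else: u,v=c[0]/c[2],c[1]/c[2]
    return np.array([K[0,0]*u+K[0,2],K[1,1]*v+K[1,2]])
E
python3 - <<'E'
from h import *
ims=[]
print(sense())
for c in("scene","side","wrist"):
    im=capture(c);m=camera_model(c);print(c,np.round(m["eye"]),np.round(np.array(m["rotation"]),3).tolist(),np.round(m["mtx"],1).tolist());save("a_"+c,im,1.55)
    for l in("stand","gate_knob","gate_hinge","flask_1","tote_grey","grey_mark","grey_ledge","tote_blue","tote_green","model_white","model_blue","steel_tin"):
        try:
            s=spot_point(c,l);print(c,l,[(round(q["score"],2),np.round(q["xy"]).tolist()) for q in s[:6]])
        except Exception as e: print(l,e)
E
```

```text
pics
{'time_s': 0.0, 'joints': array([-2.23401049e-01,  3.13484280e-01,  1.49846398e+00,  3.25874188e-06,
        1.33097978e+00, -2.23386960e-01]), 'dq': array([-0.00043656, -0.00057938, -0.00037488,  0.00120672,  0.00024426,
        0.00062512]), 'tau': array([-5.78409599e-04, -4.12261176e+01, -2.59742296e+01, -3.58453699e-04,
        4.11797926e-03, -1.23038126e-05]), 'eef_pos': array([5.24761167e+02, 4.23182168e-02, 2.47707390e+02]), 'ee_rot': array([-5.65838490e-04,  7.07111879e-01,  7.07101368e-01, -3.54463818e-04]), 'force': array([1.12969316, 0.53956016, 0.29434054]), 'wrist_torque': array([ 0.03224645,  0.02392911, -0.01584905]), 'grip_force': 0.0, 'grip_width': 1.0003303619277153}
scene [-214. -905. 1015.] [-0.389, 0.841, -0.341, 0.156] [[438.0, 0.0, 255.0], [0.0, 438.0, 194.6], [0.0, 0.0, 1.0]]
scene stand [(0.7, [260.0, 234.0])]
scene gate_knob [(0.84, [249.0, 228.0])]
scene gate_hinge [(0.75, [287.0, 228.0])]
scene flask_1 [(0.89, [232.0, 208.0]), (0.73, [340.0, 304.0]), (0.56, [266.0, 223.0])]
scene tote_grey [(0.84, [307.0, 259.0])]
scene grey_mark [(0.64, [291.0, 224.
[... 579 characters left out ...]
 []
side grey_ledge [(0.61, [250.0, 135.0])]
side tote_blue []
side tote_green [(0.73, [263.0, 329.0])]
side model_white []
side model_blue [(0.66, [257.0, 236.0]), (0.34, [248.0, 137.0])]
side steel_tin [(0.46, [202.0, 175.0])]
wrist [524.  85. 375.] [0.166, 0.986, 0.0, -0.0] [[297.3, 0.0, 260.0], [0.0, 297.3, 196.6], [0.0, 0.0, 1.0]]
wrist stand [(0.58, [242.0, 285.0])]
wrist gate_knob []
wrist gate_hinge []
wrist flask_1 [(0.97, [187.0, 297.0]), (0.58, [209.0, 357.0]), (0.29, [240.0, 285.0])]
wrist tote_grey []
wrist grey_mark []
wrist grey_ledge []
wrist tote_blue []
wrist tote_green [(0.31, [240.0, 284.0])]
wrist model_white []
wrist model_blue [(0.8, [264.0, 183.0])]
wrist steel_tin []
```

View pics/a_scene.png

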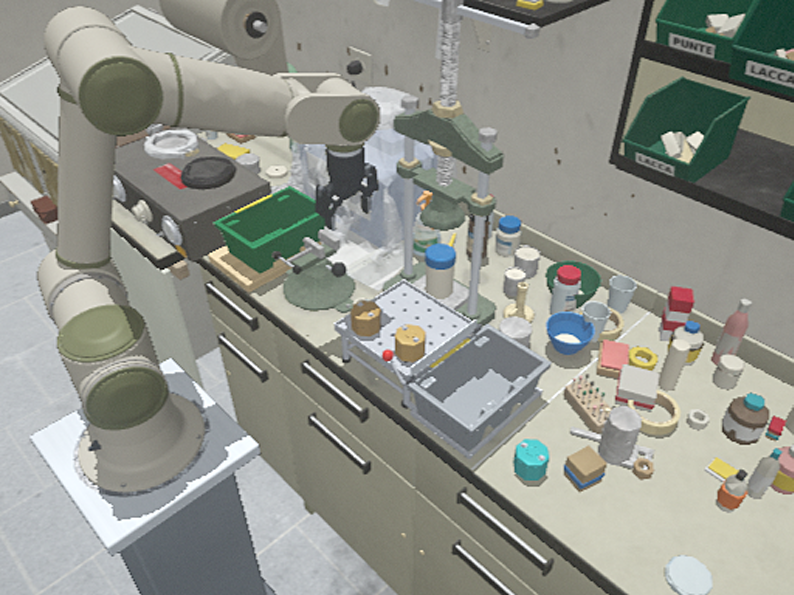

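View pics/a_side.png

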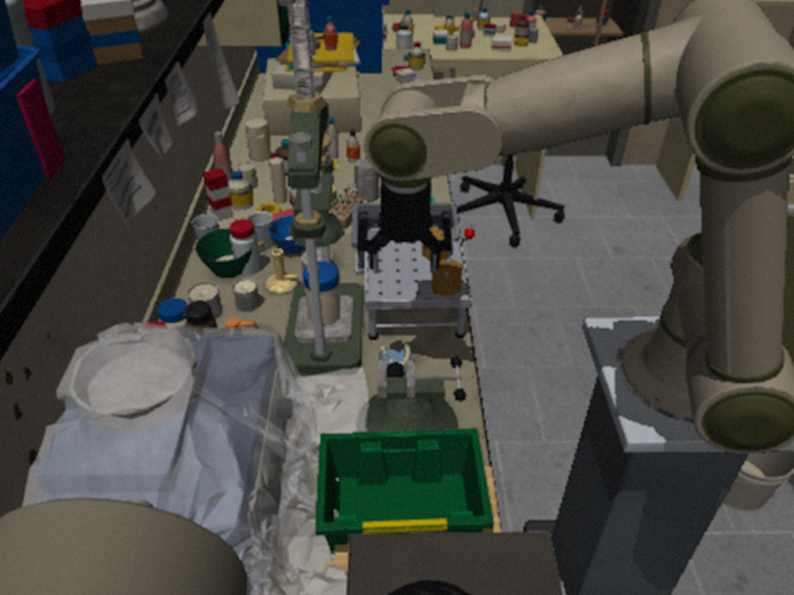

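View pics/a_wrist.png

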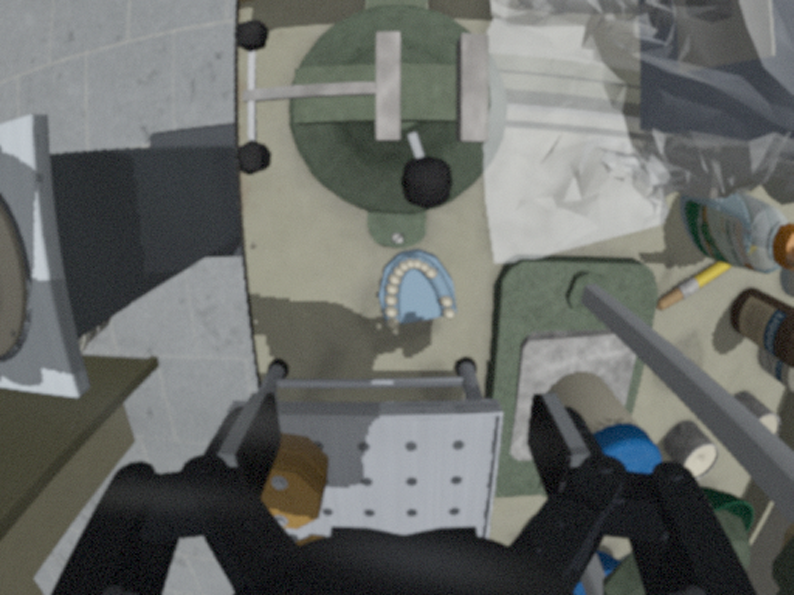

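The views show: two brass flasks at scene (237,205) and (264,221), the gate up with its red knob at (250,229), and the green tote with its mark at +y (so it needs a half turn). A blue model sits at wrist (268,188). The turquoise look-alike is at scene (342,297) and the tin is behind the grey tote. Next I fix the quaternion rotation and measure.

```bash
python3 - <<'E'
s=open('h.py').read()
s=s.replace('np.array(m["rotation"])@d','rot(m)@d').replace('np.array(m["rotation"]).T','rot(m).T')
s=s.replace('def ray','''def rot(m):
    q=np.array(m["rotation"]);return R.from_quat(q[[1,2,3,0]]).as_matrix() if q.shape==(4,) else q
def tri(a,pa,b,pb):
    e1,d1=ray(a,pa);e2,d2=ray(b,pb);d1/=np.linalg.norm(d1);d2/=np.linalg.norm(d2)
    t=np.linalg.lstsq(np.c_[d1,-d2],e2-e1,rcond=None)[0];p=e1+t[0]*d1;q=e2+t[1]*d2
    return (p+q)/2,np.linalg.norm(p-q)
def ray''',1)
open('h.py','w').write(s)
E
python3 - <<'E'
from h import *
for c in ("scene","side","wrist"):
    im=capture(c)
    for l,z in (("stand",0),("gate_knob",136.5),("gate_hinge",94.5),("flask_1",96),("tote_grey",0),("grey_mark",90),("grey_ledge",78),("tote_green",24),("model_white",0),("model_blue",0),("steel_tin",0)):
        for q in spot_point(c,l)[:3]: print(c,l,round(q["score"],2),np.round(q["xy"],1),np.round(onz(c,q["xy"],z)[:2]))
def t2(n,a,b,ca="scene",cb="side"):
    p,e=tri(ca,a,cb,b);print(n,np.round(p),round(e,1))
t2("knob",(388/1.55,355/1.55),(469/1.55,233/1.55))
# edges of the stand in the wrist view (top rim z=104)
for n,p in(("L",(272,405)),("R",(502,402)),("Rlow",(492,530))): print("rim",n,np.round(onz("wrist",np.array(p)/1.55,104)))
print("rim scene: ",[np.round(onz("scene",np.array(p)/1.55,104)) for p in((337,327),(403,281),(476,321),(408,375))])
print("tote grey rim:",[np.round(onz("scene",np.array(p)/1.55,90)) for p in((406,386),(489,330),(549,361),(473,434))])
print("green rim:",[np.round(onz("scene",np.array(p)/1.55,114)) for p in((215,222),(287,188),(258,245))],[np.round(onz("side",np.array(p)/1.55,114)) for p in((318,433),(478,430),(493,522),(317,530))])
print("flask tops:",[np.round(onz("scene",np.array(p)/1.55,146)) for p in((367,306),(410,331))],[np.round(onz("side",np.array(p)/1.55,146)) for p in((448,265),(440,238))],[np.round(onz("wrist",np.array(p)/1.55,146)) for p in((280,484),)])
im=capture("scene");save("flasks",im,5,(205,175,360,320-30))
E
```

```text
scene stand 0.92 [259.9 229.7] [ 502. -185.]
scene stand 0.38 [309.  258.5] [ 522. -378.]
scene gate_knob 0.84 [252. 229.] [ 391. -264.]
scene gate_hinge 0.84 [287.3 226.8] [ 502. -300.]
scene gate_hinge 0.31 [331.6 248.7] [ 527. -448.]
scene flask_1 0.96 [340.8 302.2] [ 399. -577.]
scene flask_1 0.94 [231.3 209.7] [ 432. -129.]
scene flask_1 0.78 [263.9 227.1] [ 450. -254.]
scene tote_grey 0.72 [310.6 259. ] [ 524. -382.]
scene grey_mark 0.9 [290.9 227.1] [ 512. -306.]
scene grey_ledge 0.65 [332.3 246. ] [ 550. -434.]
scene tote_green 0.66 [177.6 159.1] [527. 293.]
scene tote_green 0.66 [236.  209.1] [496. -77.]
scene steel_tin 0.62 [330.1 219.2] [ 705. -314.]
side stand 0.69 [262.1 197.4] [ 512. -195.]
side stand 0.46 [246.9 138.7] [ 561. -542.]
side gate_knob 0.47 [303.  151.5] [ 385. -255.]
side gate_hinge 0.67 [265.1 159.2] [ 502. -274.]
side flask_1 0.91 [288.7 185.5] [ 436. -137.]
side flask_1 0.44 [281.5 163.2] [ 451. -249.]
side grey_ledge 0.55 [247.2 138.1] [ 560. -424.]
side tote_green 0.97 [259.2 330.7] [532. 303.]
side tote_green 0.41 [249.5 137. ] [ 551. -516.]
side mod
[... 406 characters left out ...]
431. -84. 104.]
rim R [593. -81. 104.]
rim Rlow [ 599. -211.  104.]
rim scene:  [array([ 392., -110.,  104.]), array([588., -97., 104.]), array([ 602., -291.,  104.]), array([ 400., -300.,  104.])]
tote grey rim: [array([ 388., -308.,   90.]), array([ 613., -317.,   90.]), array([ 628., -453.,   90.]), array([ 392., -466.,   90.])]
green rim: [array([417., 366., 114.]), array([634., 370., 114.]), array([435., 217., 114.])] [array([655., 226., 114.]), array([418., 223., 114.]), array([415., 375., 114.]), array([645., 383., 114.])]
flask tops: [array([ 445., -141.,  146.]), array([ 455., -251.,  146.])] [array([ 437., -142.,  146.]), array([ 447., -231.,  146.])] [array([ 442., -121.,  146.])]
```

View pics/flasks.png

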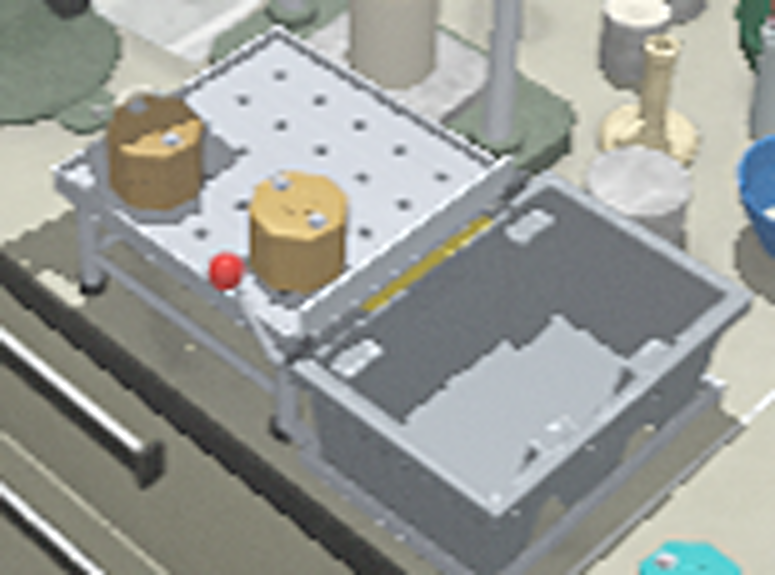

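Two brass flasks are confirmed at px (231,208) and (264,222). The turquoise one at (341,302) is the look-alike, so I leave it alone. Stand fit: origin (497,-193), yaw ≈ 0.055. I go to the knob first.

Call:
{"name": "step_arm", "arguments": {
  "commands": "0 -10 -7 0 0 0 -0.055;0 -22.8 -13.7 0 0 0 -0.055;0 -22.8 -13.7 0 0 0 -0.055;0 -22.8 -13.7 0 0 0 -0.055;0 -22.8 -13.7 0 0 0 -0.055;0 -22.8 -13.7 0 0 0 -0.055;0 -22.8 -13.7 0 0 0 -0.055;0 -22.8 -13.7 0 0 0 -0.055;0 -22.8 -13.7 4 0 0 -0.055;0 -22.8 -13.7 4 0 0 -0.055;0 -22.8 -13.7 4 0 0 -0.055"
}}

```text
time_s: 4.72
eef_pos: [387.8, -227.0, 207.8]
ee_rot: [-0.002, 0.687, 0.727, 0.0]
force: [0.1, 0.1, 1.0]
grip_width: 0.002
grip_force: 0.0
```

```bash
cat >> h.py <<'E'
SO=np.array([497,-193,0.]);SY=0.055
def S(p,o=SO,yaw=SY):
    return R.from_euler('z',-yaw).apply(np.array(p,float)-o)
def W(p,o=SO,yaw=SY): return R.from_euler('z',yaw).apply(np.array(p,float))+o
def tcp():
    s=sense();q=s["ee_rot"];r=R.from_quat(np.array(q)[[1,2,3,0]]);return np.array(s["eef_pos"]),r
def togo(pw):
    "shift in tool cm from the present pose to the world point"
    p,r=tcp();return np.round(r.inv().apply(np.array(pw)-p)/10,2)
E
python3 - <<'E'
from h import *
s=sense();p,r=tcp();print(s["time_s"],p,r.as_matrix().round(3).tolist(),s["force"],"S",S(p))
im=capture("wrist");save("w1",im,1.5)
for l,z in(("gate_knob",136.5),("gate_hinge",94.5),("flask_1",96),("grey_mark",90),("stand",0),("tote_grey",0)):
    for q in spot_point("wrist",l)[:3]: x=onz("wrist",q["xy"],z);print(l,round(q["score"],2),np.round(q["xy"]),np.round(x[:2]),"S",np.round(S(x)[:2]))
E
```

```text
4.7167 [ 387.81782571 -227.02297283  207.83245611] [[-0.056, 0.998, -0.002], [0.998, 0.056, 0.003], [0.003, -0.002, -1.0]] [0.13797571 0.09393229 0.95212053] S [-110.8873981   -27.96953354  207.83245611]
gate_knob 0.27 [332.  98.] [ 431. -139.] S [-63.  57.]
gate_hinge 0.61 [365. 274.] [ 500. -304.] S [  -3. -111.]
flask_1 0.64 [328. 228.] [ 451. -254.] S [-49. -58.]
flask_1 0.63 [329. 101.] [ 439. -141.] S [-55.  55.]
stand 0.72 [357. 147.] [ 501. -192.] S [4. 1.]
tote_grey 0.73 [341. 284.] [ 511. -385.] S [   3. -192.]
```

View pics/w1.png

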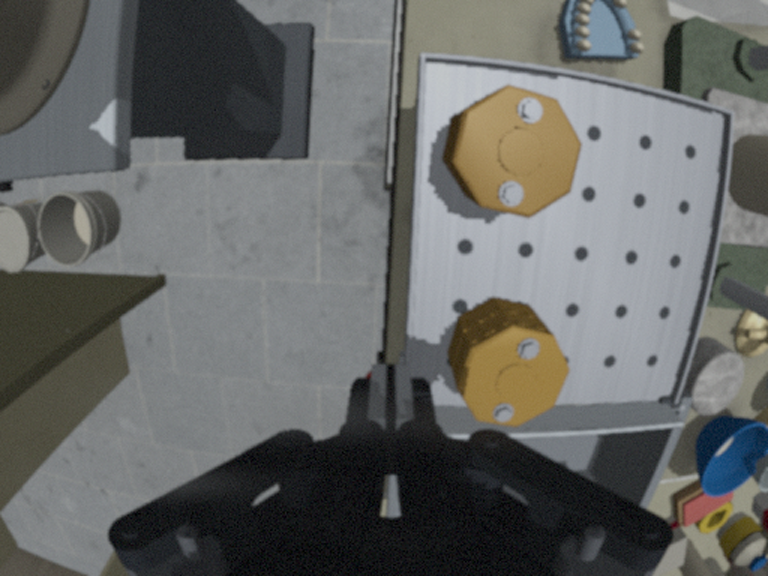

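Call:
{"name": "step_arm", "arguments": {
  "commands": "0 0 -0.3 4 0 0 0;0 0 -0.3 6.7 0 0 0;0 0 -0.3 6.7 0 0 0;0 -0.9 -0.3 6.7 0 0 0;0 -1.7 -0.3 6.7 0 0 0;0 -2.3 -0.3 6.2 0 0 0;0 -2.9 -0.3 5.7 0 0 0;0 -3.6 -0.3 5.3 0 0 0;0 -4.3 -0.3 5.0 0 0 0;0 -5.1 -0.3 4.7 0 0 0;0 -5.9 -0.3 4.6 0 0 0;0 -6.7 -0.3 4.6 0 0 0;0 -7.4 -0.3 4.6 0 0 0;0 -8.1 -0.3 4.8 0 0 0;0 -8.8 -0.3 5.0 0 0 0;0 -9.4 -0.3 5.4 0 0 0;0 -10 -0.3 5.8 0 0 0;0 -10.2 -0.3 6 0 0 0;0 -10.2 -0.3 6 0 0 0"
}}

```text
time_s: 6.65
eef_pos: [390.9, -323.5, 151.9]
ee_rot: [-0.006, 0.687, 0.727, 0.005]
force: [-10.8, 53.4, 60.9]
grip_width: -0.0
grip_force: 35.0
```

```bash
python3 - <<'E'
from h import *
s=sense();p,r=tcp();print(s["time_s"],p,s["force"],"S",S(p))
im=capture("scene");save("s2",im,5,(205,175,360,290))
E
```

```text
6.65 [ 390.9043653  -323.4758202   151.88295829] [-10.84953039  53.39914645  60.90961075] S [-113.10775817 -124.44620685  151.88295829]
```

View pics/s2.png

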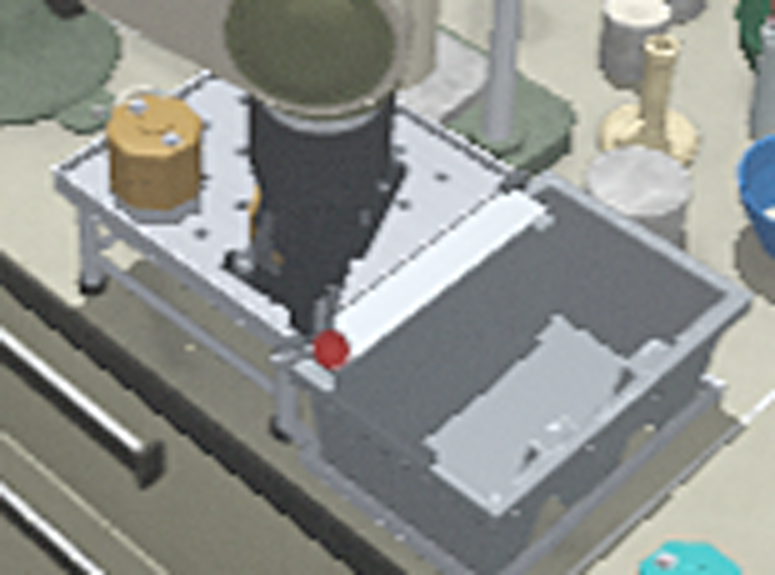

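The gate is down, with the knob now at crop (330,350) on the tote side. I back off and come in behind flask A with half-open fingers as a cradle.

Call:
{"name": "step_arm", "arguments": {
  "commands": "0 1 0 -0.5 0 0 0;0 2 0 -3 0 0 0;0.47 4 1 -6.2 0 0 0;0.47 8 4 -6.2 0 0 0;0.47 12.5 6.4 -6.2 0 0 0;0.47 12.5 6.4 -6.2 0 0 0;0.47 12.5 6.4 -2 0 0 0;0.47 12.5 6.4 2.6 0 0 0;0.47 12.5 6.4 2.6 0 0 0;0.47 12.5 6.4 2.6 0 0 0"
}}

```text
time_s: 7.53
eef_pos: [447.1, -201.6, 121.1]
ee_rot: [-0.002, 0.687, 0.726, -0.0]
force: [0.2, -0.1, 0.6]
grip_width: 0.467
grip_force: 0.0
```

```bash
python3 - <<'E'
from h import *
s=sense();p,r=tcp();print(s["time_s"],p,s["force"],s["grip_width"],"S",S(p))
im=capture("wrist");save("w3",im,1.5)
for l,z in(("gate_hinge",94.5),("flask_1",96),("stand",0),("tote_grey",0)):
    for q in spot_point("wrist",l)[:3]: x=onz("wrist",q["xy"],z);print(l,round(q["score"],2),np.round(q["xy"]),np.round(x[:2]),"S",np.round(S(x)[:2]))
E
```

```text
7.5333 [ 447.14212845 -201.61935399  121.13931299] [ 0.2085093  -0.11075063  0.6299808 ] 0.46710288040298475 S [-50.25630603  -5.86551988 121.13931299]
flask_1 0.89 [250. 142.] [ 439. -142.] S [-55.  54.]
flask_1 0.74 [265. 314.] [ 454. -257.] S [-46. -61.]
stand 0.57 [317. 190.] [ 499. -196.] S [ 2. -3.]
stand 0.27 [250. 141.] [ 436. -156.] S [-58.  41.]
```

View pics/w3.png

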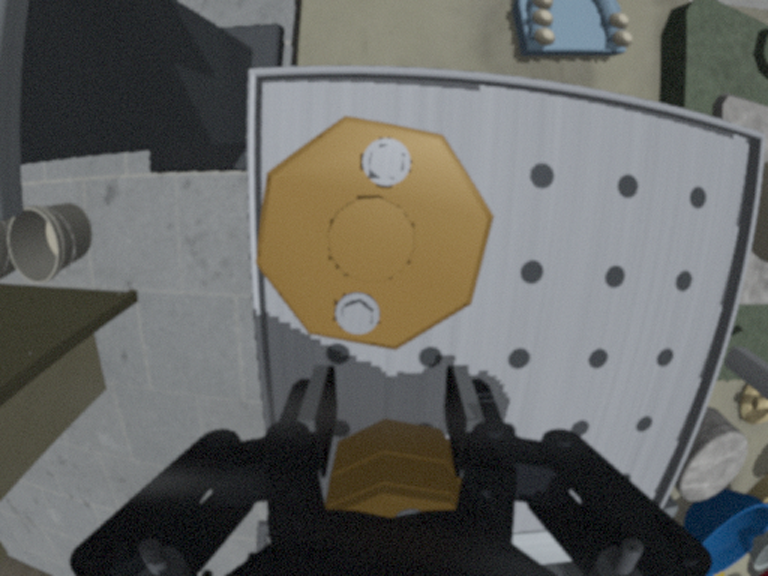

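Call:
{"name": "step_arm", "arguments": {
  "commands": "0.47 -1 0.3 0 0 0 0;0.47 -2 0.3 0 0 0 0;0.47 -3 0.3 0 0 0 0;0.47 -4 0.3 0 0 0 0;0.47 -5 0.3 0 0 0 0;0.47 -6 0.3 0 0 0 0;0.47 -7 0.3 0 0 0 0;0.47 -7.8 0.3 0 0 0 0;0.47 -8.4 0.3 0 0 0 0;0.47 -8.8 0.3 0 0 0 0;0.47 -9.2 0.3 0 0 0 0;0.47 -9.6 0.3 0 0 0 0;0.47 -10 0.3 0 0 0 0;0.47 -10.4 0.3 0 0 0 0;0.47 -10.4 0.3 0 0 0 0"
}}

```text
time_s: 9.03
eef_pos: [456.8, -307.0, 123.6]
ee_rot: [0.001, 0.688, 0.726, -0.0]
force: [0.0, -0.1, -0.1]
grip_width: 0.469
grip_force: 0.0
```

```bash
python3 - <<'E'
from h import *
s=sense();p,r=tcp();print(s["time_s"],p,s["force"],s["grip_width"],"S",S(p))
for c in("scene","side"):
  im=capture(c)
  if c=="scene":save("s4",im,5,(205,175,360,290))
  for l,z in(("flask_1",96),("tote_grey",0)):
    for q in spot_point(c,l)[:4]: x=onz(c,q["xy"],z);print(c,l,round(q["score"],2),np.round(q["xy"]),"S",np.round(S(x)[:2]))
E
```

```text
9.0333 [ 456.80988476 -306.99176185  123.55145289] [ 0.04709337 -0.1166859  -0.05021526] 0.46936608305718125 S [ -46.3957295  -111.6100507   123.55145289]
scene flask_1 0.91 [236. 211.] S [-55.  55.]
scene flask_1 0.62 [286. 242.] S [ -52. -143.]
scene tote_grey 0.79 [310. 262.] S [   6. -197.]
side flask_1 0.8 [292. 184.] S [-67.  52.]
side tote_grey 0.16 [206. 175.] S [ 196. -131.]
```

View pics/s4.png

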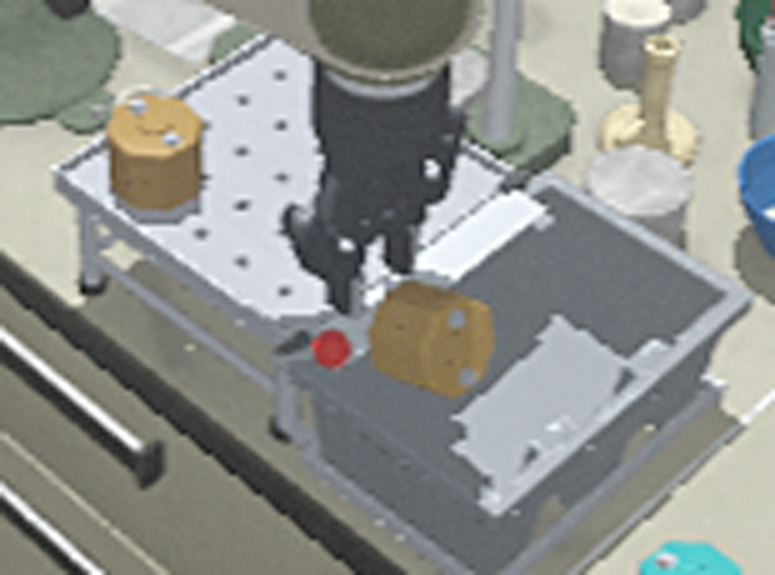

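The flask is mid-tip over the gate at crop (430,335). I move on to flask B.

Call:
{"name": "step_arm", "arguments": {
  "commands": "0.47 1 0 -4 0 0 0;1 4 -0.4 -7.5 0 0 0;1 8 -0.8 -7.5 0 0 0;1 12 -0.8 -7.5 0 0 0;1 16.4 -0.8 -7.5 0 0 0;1 16.4 -0.8 -7.5 0 0 0;1 16.4 -0.8 -4 0 0 0;1 16.4 -0.8 0 0 0 0;1 16.4 -0.8 0 0 0 0;0.4 16.4 -0.8 0 0 0 0;0.4 16.4 -0.8 0 0 0 0;0.4 16.4 -0.8 0 0 0 0;0.4 16.4 -0.8 0 0 0 0;0.4 16.4 -0.8 0 0 0 0;0.4 16.4 -0.8 0 0 0 0;0.4 16.4 -0.8 0 0 0 0",
  "newtons": 35
}}

```text
time_s: 10.67
eef_pos: [439.9, -142.9, 124.5]
ee_rot: [0.002, 0.687, 0.726, -0.0]
force: [-4.2, 0.0, 6.0]
grip_width: 0.682
grip_force: 38.0
```

```bash
python3 - <<'E'
from h import *
s=sense();p,r=tcp();print(s["time_s"],p,s["force"],s["grip_width"],s["grip_force"],"S",S(p))
for c in("scene",):
  im=capture(c)
  save("s5",im,5,(205,175,360,290))
  for l,z in(("flask_1",30),("tote_grey",0)):
    for q in spot_point(c,l)[:4]: x=onz(c,q["xy"],z);print(c,l,round(q["score"],2),np.round(q["xy"]),"S",np.round(S(x)[:2]))
E
```

```text
10.6667 [ 439.92277512 -142.85943173  124.49353587] [-4.17168918  0.01534478  6.01139191] 0.6821429979815631 38.01359161734581 S [-54.23457623  53.20241468 124.49353587]
scene flask_1 0.73 [286. 252.] S [ -32. -134.]
scene flask_1 0.7 [341. 304.] S [ -78. -361.]
scene tote_grey 0.88 [309. 261.] S [   5. -193.]
```

View pics/s5.png

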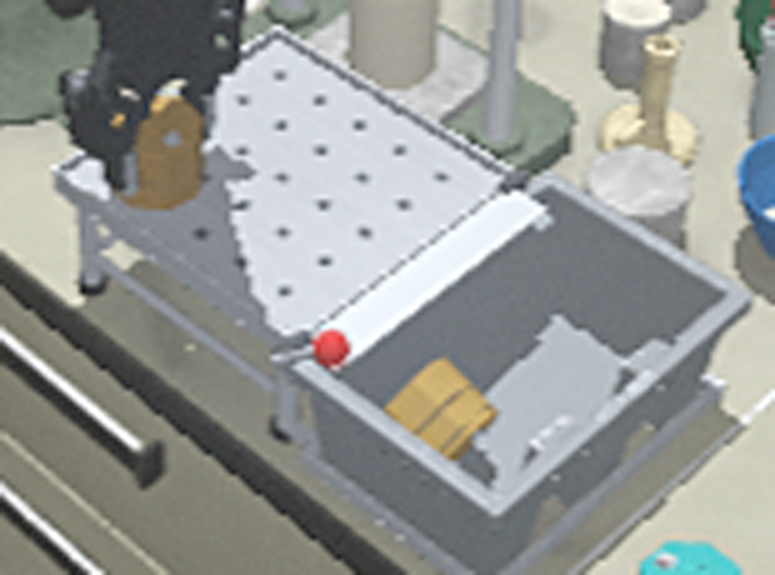

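Call:
{"name": "step_arm", "arguments": {
  "commands": "0.4 -0.5 1 0 0 0 0;0.4 -1 2 0 0 0 0;0.4 -1.5 3.2 0 0 0 0;0.4 -2.2 4.4 0 0 0 0;0.4 -3 5.6 0 0 0 0;0.4 -4 6.8 0 0 0 0;0.4 -5 8 0 0 0 0;0.4 -6.2 9 0 0 0 0;0.4 -7.5 9.8 0 0 0 0;0.4 -9 10 0 0 0 0;0.4 -10.5 10 0 0 0 0;0.4 -12 10 0 0 0 0;0.4 -13.4 10 0 0 0 0;0.4 -14.4 10 0 0 0 0;0.4 -14.4 10 0 0 0 0;0.9 -14.4 10 0 0 0 0;0.9 -14.4 10 0 0 0 0;0.9 -14.4 10 0 0 0 0;0.9 -12 10 0 0 0 0;0.9 -8.6 10 0 0 0 0"
}}

```text
time_s: 12.48
eef_pos: [543.7, -223.4, 122.3]
ee_rot: [0.001, 0.688, 0.725, -0.0]
force: [0.5, -0.0, 0.2]
grip_width: 0.9
grip_force: 0.0
```

Call:
{"name": "step_arm", "arguments": {
  "commands": "0.47 0.5 0 0 0 0 0;0.47 0.5 0 0 0 0 0;0.47 0.5 0 0 0 0 0;0.47 0.5 0 0 0 0 0"
}}

```text
time_s: 12.82
eef_pos: [543.8, -218.3, 122.4]
ee_rot: [0.0, 0.688, 0.726, -0.0]
force: [-1.0, 1.1, 0.5]
grip_width: 0.47
grip_force: 0.0
```

```bash
python3 - <<'E'
from h import *
s=sense();p,r=tcp();print(s["time_s"],p,s["force"],s["grip_width"],s["grip_force"],"S",S(p))
for c in("scene","side","wrist"):
  im=capture(c)
  for l,z in(("flask_1",96),):
    for q in spot_point(c,l)[:4]: x=onz(c,q["xy"],z);print(c,l,round(q["score"],2),np.round(q["xy"]),"S",np.round(S(x)[:2]))
E
```

```text
12.8167 [ 543.78347905 -218.34905392  122.44053389] [-0.95573198  1.06313837  0.45442108] 0.4698879141294449 0.0 S [ 45.31924171 -27.88251742 122.44053389]
scene flask_1 0.75 [340. 300.] S [-116. -373.]
scene flask_1 0.72 [179. 157.] S [ 10. 409.]
scene flask_1 0.55 [291. 214.] S [ 47. -82.]
side flask_1 0.48 [275. 137.] S [ -44. -206.]
side flask_1 0.42 [253. 160.] S [ 39. -78.]
wrist flask_1 0.58 [257. 324.] S [ 42. -89.]
```

Call:
{"name": "step_arm", "arguments": {
  "commands": "0.47 -1 -0.2 0 0 0 0;0.47 -2 -0.2 0 0 0 0;0.47 -3 -0.2 0 0 0 0;0.47 -4 -0.2 0 0 0 0;0.47 -5 -0.2 0 0 0 0;0.47 -5.8 -0.2 0 0 0 0;0.47 -6.4 -0.2 0 0 0 0;0.47 -6.8 -0.2 0 0 0 0;0.47 -7.2 -0.2 0 0 0 0;0.47 -7.6 -0.2 0 0 0 0;0.47 -8 -0.2 0 0 0 0;0.47 -8.4 -0.2 0 0 0 0;0.47 -8.4 -0.2 0 0 0 0;0.47 -8.4 -0.2 -3 0 0 0;0.47 -8 -0.2 -6 0 0 0;0.47 -8 -0.2 -6 0 0 0"
}}

```text
time_s: 14.45
eef_pos: [547.5, -299.2, 188.2]
ee_rot: [0.005, 0.687, 0.726, 0.0]
force: [0.3, 0.8, 0.9]
grip_width: 0.468
grip_force: 0.0
```

```bash
python3 - <<'E'
from h import *
s=sense();p,r=tcp();print(s["time_s"],p,s["force"],s["grip_width"],s["grip_force"],"S",S(p))
for c in("scene","side","wrist"):
  im=capture(c)
  if c=="scene":save("s6",im,5,(205,175,360,290))
  for l,z in(("flask_1",30),("tote_green",24),("gate_knob",136.5),("tote_grey",0),("model_blue",0)):
    for q in spot_point(c,l)[:4]: x=onz(c,q["xy"],z);print(c,l,round(q["score"],2),np.round(q["xy"]),x.round(),"S",np.round(S(x)[:2]))
E
```

```text
14.45 [ 547.54016899 -299.24788842  188.16826481] [0.2950648  0.83653584 0.89429782] 0.4680973409653328 0.0 S [  44.62305811 -108.86553706  188.16826481]
scene flask_1 0.76 [307. 237.] [ 564. -330.   30.] S [  60. -141.]
scene flask_1 0.69 [340. 301.] [ 444. -550.   30.] S [ -72. -353.]
scene flask_1 0.52 [287. 252.] [ 470. -331.   30.] S [ -34. -136.]
scene tote_green 0.86 [178. 160.] [526. 290.  24.] S [ 56. 481.]
scene tote_green 0.37 [333. 245.] [ 599. -408.   24.] S [  90. -220.]
scene gate_knob 0.65 [272. 244.] [ 390. -343.  136.] S [-116. -144.]
scene tote_grey 0.81 [309. 262.] [ 512. -386.    0.] S [   4. -193.]
scene model_blue 0.39 [235. 202.] [536. -25.   0.] S [ 48. 166.]
scene model_blue 0.18 [286. 252.] [ 489. -312.    0.] S [ -14. -118.]
side flask_1 0.61 [272. 140.] [ 469. -486.   30.] S [ -44. -291.]
side flask_1 0.57 [254. 150.] [ 535. -421.   30.] S [  25. -230.]
side tote_green 0.91 [258. 330.] [534. 302.  24.] S [ 64. 492.]
side gate_knob 0.68 [301. 137.] [ 383. -341.  136.] S [-122. -142.]
side gate_knob 0.19 [262. 329.] [529. 370. 136.] S [ 63. 561.]
side model_blue 0.58 [253. 233.] [543. -35.   0.] S [ 55. 155.]
side model_blue 0.28 [258. 152.] [ 521. -449.    0.] S [  10. -257.]
wrist flask_1 0.79 [248. 275.] [ 537. -402.   30.] S [  28. -211.]
wrist flask_1 0.57 [168. 227.] [ 449. -348.   30.] S [ -56. -153.]
wrist gate_knob 0.8 [ 66. 268.] [ 388. -343.  136.] S [-117. -144.]
wrist tote_grey 0.59 [228. 244.] [ 511. -381.    0.] S [   4. -189.]
```

View pics/s6.png

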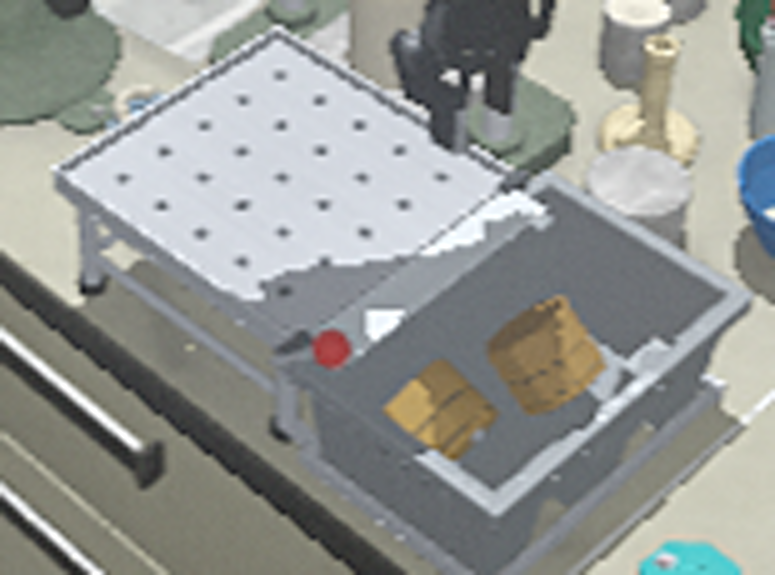

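Both flasks are in the tote, the second at crop (545,355), which I check again once it has settled. Now I raise the gate again from the far side of the knob.

Call:
{"name": "step_arm", "arguments": {
  "commands": "0 -3 -4 -4 0 0 0;0 -6.9 -8 -4 0 0 0;0 -6.9 -12 -4 0 0 0;0 -6.9 -15.9 -4 0 0 0;0 -6.9 -15.9 -4 0 0 0;0 -6.9 -15.9 0 0 0 0;0 -6.9 -15.9 4.1 0 0 0;0 -6.9 -15.9 4.1 0 0 0;0 -6.9 -15.9 4.1 0 0 0"
}}

```text
time_s: 16.1
eef_pos: [390.8, -374.7, 141.0]
ee_rot: [-0.001, 0.687, 0.726, 0.0]
force: [0.5, -0.3, 1.0]
grip_width: 0.002
grip_force: 0.0
```

```bash
python3 - <<'E'
from h import *
s=sense();p,r=tcp();print(s["time_s"],s["force"],s["grip_width"],"S",S(p))
im=capture("wrist")
for l,z in(("flask_1",30),("gate_knob",136.5)):
    for q in spot_point("wrist",l)[:3]: x=onz("wrist",q["xy"],z);print(l,round(q["score"],2),np.round(q["xy"]),x.round(),"S",np.round(S(x)[:2]))
im=capture("scene");save("s7",im,5,(205,175,360,290))
E
```

```text
16.1 [ 0.50708865 -0.25657225  1.01648762] 0.0023390421734610497 S [-115.98642313 -175.56232455  140.98640996]
flask_1 0.64 [344. 168.] [ 461. -345.   30.] S [ -44. -149.]
```

View pics/s7.png

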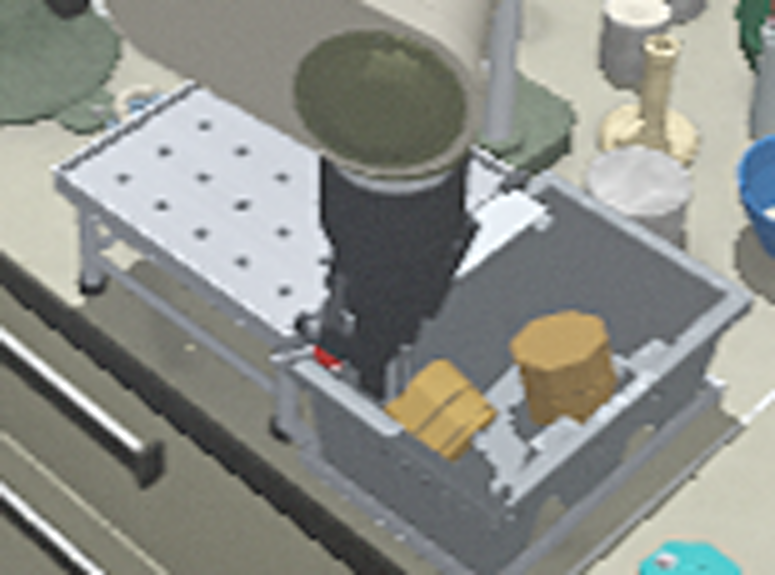

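Call:
{"name": "step_arm", "arguments": {
  "commands": "0 0.6 0 0 0 0 0;0 1.2 0 0 0 0 0;0 1.8 0 -0.5 0 0 0;0 2.4 0 -1 0 0 0;0 3.1 0 -1.4 0 0 0;0 3.8 0 -1.7 0 0 0;0 4.6 0 -2 0 0 0;0 5.4 0 -2.1 0 0 0;0 6.2 0 -2.1 0 0 0;0 6.9 0 -2.1 0 0 0;0 7.6 0 -1.9 0 0 0;0 8.3 0 -1.7 0 0 0;0 8.8 0 -1.3 0 0 0;0 9.2 0 -0.9 0 0 0;0 9.3 0 -0.8 0 0 0;0 9.3 0 -0.8 0 0 0"
}}

```text
time_s: 17.63
eef_pos: [385.7, -281.6, 148.6]
ee_rot: [-0.001, 0.687, 0.726, 0.0]
force: [-1.1, -0.4, -0.5]
grip_width: 0.0
grip_force: 0.0
```

Call:
{"name": "step_arm", "arguments": {
  "commands": "0 -0.8 0 -0.5 0 0 0;0 -1.5 0 -2 0 0 0;0 -2 0 -6 0 0 0;0.47 -4 7 -12 0 0 0;0.47 -6 9 -14 0 0 0;0.47 -8 11.5 -14 0 0 0;0.47 -8 11.5 -14 0 0 0;0.47 -8 11.5 -14 0 0 0"
}}

```text
time_s: 18.3
eef_pos: [508.2, -358.4, 290.8]
ee_rot: [0.002, 0.687, 0.726, 0.0]
force: [-0.4, 0.4, -0.3]
grip_width: 0.471
grip_force: 0.0
```

```bash
python3 - <<'E'
from h import *
s=sense();p,r=tcp();print(s["time_s"],s["force"],s["grip_width"],"S",S(p))
for c in("scene","side","wrist"):
  im=capture(c)
  if c=="wrist":save("w8",im,1.5)
  for l,z in(("flask_1",30),("gate_knob",136.5),("tote_grey",0),("grey_mark",90),("grey_ledge",78)):
    for q in spot_point(c,l)[:3]: x=onz(c,q["xy"],z);print(c,l,round(q["score"],2),np.round(q["xy"]),x.round(),"S",np.round(S(x)[:2]))
E
```

```text
18.3 [-0.37720746  0.4344174  -0.3142442 ] 0.4713633153164673 S [   2.06204095 -165.74916619  290.80029742]
scene flask_1 0.83 [316. 242.] [ 568. -366.   30.] S [  61. -176.]
scene flask_1 0.64 [339. 301.] [ 444. -548.   30.] S [ -73. -352.]
scene flask_1 0.52 [287. 255.] [ 463. -339.   30.] S [ -42. -144.]
scene gate_knob 0.6 [251. 230.] [ 386. -265.  136.] S [-115.  -66.]
scene tote_grey 0.6 [307. 261.] [ 510. -382.    0.] S [   2. -189.]
scene grey_mark 0.93 [290. 227.] [ 510. -304.   90.] S [   7. -111.]
scene grey_ledge 0.77 [333. 247.] [ 549. -439.   78.] S [  38. -249.]
side flask_1 0.47 [272. 141.] [ 467. -480.   30.] S [ -46. -285.]
side flask_1 0.39 [254. 151.] [ 535. -417.   30.] S [  25. -226.]
side gate_knob 0.9 [302. 148.] [ 385. -275.  136.] S [-116.  -76.]
side gate_knob 0.53 [267. 198.] [504. -33. 136.] S [ 16. 159.]
side tote_grey 0.51 [267. 197.] [ 498. -197.   -0.] S [ 0. -4.]
side grey_mark 0.8 [262. 157.] [ 511. -292.   90.] S [   9. -100.]
side grey_ledge 0.68 [248. 137.] [ 555. -434.   78.] S [  45. -244.]
wrist flask_1 0.97 [229. 267.] [ 466. -521.   30.] S [ -49. -326.]
wrist flask_1 0.73 [218. 149.] [ 448. -341.   30.] S [ -58. -145.]
wrist flask_1 0.67 [287. 186.] [ 542. -388.   30.] S [  35. -197.]
wrist gate_knob 0.72 [144.  84.] [ 386. -259.  136.] S [-115.  -60.]
wrist tote_grey 0.96 [260. 174.] [ 505. -380.   -0.] S [  -2. -187.]
wrist grey_mark 0.73 [266. 127.] [ 508. -303.   90.] S [   5. -110.]
wrist grey_ledge 0.83 [298. 234.] [ 556. -435.   78.] S [  46. -245.]
wrist grey_ledge 0.63 [262. 172.] [ 506. -358.   78.] S [   0. -165.]
```

View pics/w8.png

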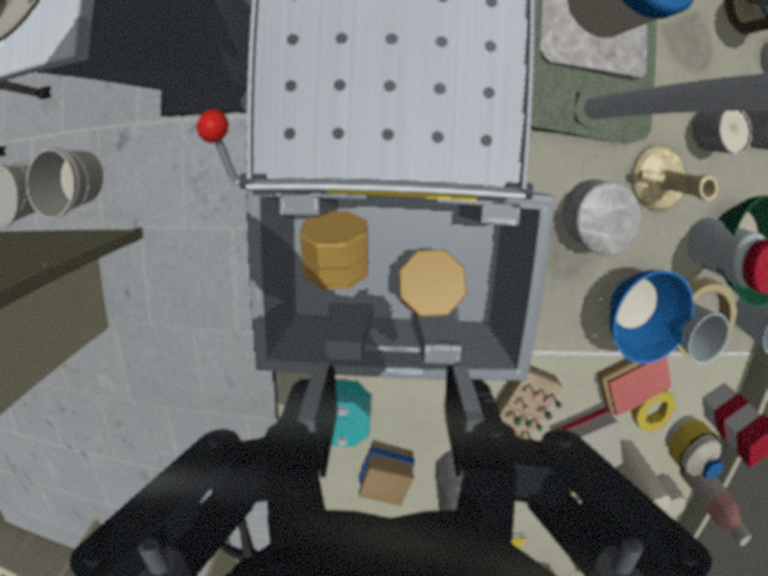

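The gate is up (knob at (212,126)) and both flasks lie flat on the floor at (335,250) and (432,282). Now I fit the rim of the grey tote numerically.

```bash
cat >> h.py <<'E'
from scipy.optimize import minimize
from scipy.ndimage import map_coordinates
def rimfit(cam,x0,zr=90,img=None,m=None,edges=None,sig=1.5,fixed_tilt=True):
    "fit rim edges (outer 235x159, inner 215x139) at height zr; x0=(x,y,yaw)"
    m=m or camera_model(cam);img=capture(cam) if img is None else img
    g=cv2.GaussianBlur(img.astype(np.float32),(0,0),sig)
    gx=np.abs(cv2.Sobel(g,-1,1,0)).sum(2);gy=np.abs(cv2.Sobel(g,-1,0,1)).sum(2);G=np.sqrt(np.hypot(gx,gy))
    pts=[]
    for a,b in((117.5,79.5),(107.5,69.5)):
        t=np.linspace(-.92,.92,60)
        E={"L":np.c_[-a+0*t,b*t],"R":np.c_[a+0*t,b*t],"T":np.c_[a*t,b+0*t],"B":np.c_[a*t,-b+0*t]}
        pts+=[E[k] for k in(edges or "LRTB")]
    P=np.vstack(pts)
    def f(v,z=zr):
        w=R.from_euler('z',v[2]).apply(np.c_[P,0*P[:,0]])+[v[0],v[1],z]
        px=np.array([proj(cam,q,m) for q in w])
        return -map_coordinates(G,[px[:,1],px[:,0]],order=1).mean()
    best=None
    for dx in(-8,0,8):
        for dy in(-8,0,8):
            r=minimize(f,[x0[0]+dx,x0[1]+dy,x0[2]],method="Nelder-Mead",options=dict(initial_simplex=np.array([[x0[0]+dx,x0[1]+dy,x0[2]],[x0[0]+dx+5,x0[1]+dy,x0[2]],[x0[0]+dx,x0[1]+dy+5,x0[2]],[x0[0]+dx,x0[1]+dy,x0[2]+.05]]),maxiter=60))
            if best is None or r.fun<best.fun:best=r
    return best.x,best.fun
E
python3 - <<'E'
from h import *
m=camera_model("wrist")
for n,p in(("TL",(249,193)),("TR",(552,197)),("BR",(529,377)),("BL",(256,371))): 
    x=onz("wrist",np.array(p)/1.5,90);print(n,x.round(1),"S",S(x).round(1))
s=sense();print(s["joints"].round(3))
print("wrist",rimfit("wrist",(508,-382,.05),edges="LRB"))
print("scene",rimfit("scene",(508,-382,.05),edges="LRB"))
print("green side",rimfit("side",(531,298,0.0),zr=114))
print("green scene",rimfit("scene",(531,298,0.0),zr=114))
for l in("tote_grey","tote_green"):
  for c in ("scene","wrist","side"):
    try:
        t=trace(c,l)[0];mk=t["mask"];print(c,l,round(t["score"],2),mk.sum())
    except Exception as e: print(c,l,"none")
E
```

```text
TL [ 395.  -308.5   90. ] S [-108.2 -109.7   90. ]
TR [ 624.6 -298.    90. ] S [ 121.6 -111.9   90. ]
BR [ 630.1 -452.4   90. ] S [ 118.7 -266.3   90. ]
BL [ 394.3 -459.2   90. ] S [-117.1 -260.2   90. ]
[-0.803  0.503  1.116 -0.     1.522 -0.858]
wrist (array([ 5.09794526e+02, -3.76849515e+02,  1.09447647e-02]), np.float64(-13.992350578308105))
scene (array([ 5.10391320e+02, -3.67538648e+02, -1.01368617e-02]), np.float64(-14.45533275604248))
green side (array([5.34072187e+02, 2.99794439e+02, 2.88669597e-02]), np.float64(-14.833158493041992))
green scene (array([5.34520351e+02, 2.88322713e+02, 3.72330127e-02]), np.float64(-15.335149765014648))
scene tote_grey 0.75 3588
wrist tote_grey 0.57 20309
side tote_grey 0.93 1209
scene tote_green 0.98 2342
wrist tote_green none
side tote_green 0.89 7274
```

```bash
cat >> h.py <<'E'
def ortho(cam,cx,cy,yaw,z,hw=140,hh=105,s=2,img=None,m=None):
    "top view on plane z in a frame at (cx,cy,yaw); rows: +y down to -y, s px per mm"
    m=m or camera_model(cam);img=capture(cam) if img is None else img
    xs=np.arange(-hw,hw,1/s);ys=np.arange(hh,-hh,-1/s)
    X,Y=np.meshgrid(xs,ys);P=R.from_euler('z',yaw).apply(np.c_[X.ravel(),Y.ravel(),0*X.ravel()])+[cx,cy,z]
    K=np.array(m["mtx"]);c=(P-np.array(m["eye"]))@rot(m)
    if cam=="wrist":
        n=np.hypot(c[:,0],c[:,1]);t=np.arctan2(n,c[:,2]);u,v=c[:,0]/n*t,c[:,1]/n*t
    else:u,v=c[:,0]/c[:,2],c[:,1]/c[:,2]
    return cv2.remap(img,(K[0,0]*u+K[0,2]).astype(np.float32).reshape(X.shape),(K[1,1]*v+K[1,2]).astype(np.float32).reshape(X.shape),cv2.INTER_LINEAR),xs,ys
def peaks(prof,ax,k=3):
    g=np.gradient(cv2.GaussianBlur(prof.astype(np.float32).reshape(1,-1),(0,0),2).ravel());out=[]
    for i in range(2,len(g)-2):
        if abs(g[i])>1.2 and abs(g[i])>=abs(g[i-1]) and abs(g[i])>abs(g[i+1]):out.append((round(float(ax[i]),1),round(float(g[i]),1)))
    return sorted(out,key=lambda q:-abs(q[1]))[:k]
def edges(O,xs,ys,a=117.5,b=79.5,w=16):
    G=O.astype(float).mean(2)
    for f in(-.7,-.35,0,.35,.7):
        rows=np.abs(ys-b*f)<8;cols=np.abs(xs-a*f)<8
        for n,sel in(("L",xs<-a+w),("R",xs>a-w)):
            q=sel&(np.abs(np.abs(xs)-a)<w);print(n,"y=%.0f"%(b*f),peaks(G[rows][:,q].mean(0),xs[q]))
        for n,sel in(("T",ys>b-w),("B",ys<-b+w)):
            q=sel&(np.abs(np.abs(ys)-b)<w);print(n,"x=%.0f"%(a*f),peaks(G[q][:,cols].mean(1),ys[q]))
E
python3 - <<'E'
from h import *
im=capture("wrist")
O,xs,ys=ortho("wrist",510,-380,.04,90,img=im);cv2.imwrite("pics/og.png",O[:,:,::-1])
edges(O,xs,ys)
E
```

```text
L y=-56 [(-119.0, -8.0), (-108.0, -2.8)]
R y=-56 [(104.5, 9.5), (116.0, 2.8)]
T x=-82 [(79.0, -15.1), (83.0, 10.5), (87.0, -8.1)]
B x=-82 [(-80.5, -3.6), (-74.5, 1.7)]
L y=-28 [(-118.0, -6.0), (-107.0, -4.6)]
R y=-28 [(105.5, 10.0)]
T x=-41 [(78.0, -13.5), (82.0, 10.5), (86.0, -8.2)]
B x=-41 [(-79.5, -8.0), (-74.5, 7.8), (-66.0, 1.7)]
L y=0 [(-106.5, -6.5), (-110.5, -2.9), (-118.0, -1.9)]
R y=0 [(106.0, 10.9)]
T x=0 [(77.0, -13.7), (81.0, 10.7), (85.0, -9.7)]
B x=0 [(-67.0, 9.3), (-72.5, -1.8)]
L y=28 [(-116.5, -8.3), (-105.5, -3.3)]
R y=28 [(107.0, 11.4), (117.0, -1.7)]
T x=41 [(76.5, -13.1), (80.0, 10.8), (69.0, -10.3)]
B x=41 [(-68.0, 3.6), (-78.5, 1.8)]
L y=56 [(-115.5, -7.8), (-104.5, -5.3), (-111.0, 1.8)]
R y=56 [(108.0, 11.6), (120.5, -5.5)]
T x=82 [(79.5, 11.2), (75.5, -10.9), (86.5, -9.5)]
B x=82 [(-68.0, 5.8), (-83.0, -3.7), (-93.5, -2.1)]
```

Call:
{"name": "step_arm", "arguments": {
  "commands": "0.35 65.4 4 -2.6 0 0 -1.545;0.35 65.4 4 -2.6 0 0 -1.545;0.35 65.4 4 -2.6 0 0 -1.545;0.35 65.4 4 -2.6 0 0 -1.545;0.35 65.4 4 -2.6 0 0 -1.545;0.35 65.4 4 -2.6 0 0 -1.545;0.35 65.4 4 -2.6 0 0 -1.545;0.35 65.4 4 -2.6 0 0 -1.545;0.35 65.4 4 -2.6 0 0 -1.545;0.35 65.4 4 -2.6 0 0 -1.545;0.35 65.4 4 -2.6 0 0 -1.545;0.35 65.4 4 -2.6 0 0 -1.545;0.35 65.4 4 -2.6 0 0 -1.545;0.35 65.4 4 -2.6 0 0 -1.545;0.35 65.4 4 -2.6 0 0 -1.545;0.35 65.4 4 -2.6 0 0 -1.545;0.35 65.4 4 -2.6 0 0 -1.545;0.35 65.4 4 -2.6 0 0 -1.545;0.35 65.4 4 -2.6 0 0 -1.545"
}}

```text
time_s: 21.33
eef_pos: [509.2, 298.9, 315.2]
ee_rot: [-0.0, -0.015, 1.0, -0.0]
force: [-0.4, 0.5, -0.1]
grip_width: 0.349
grip_force: 0.0
```

```bash
python3 - <<'E'
from h import *
s=sense();p,r=tcp();print(s["time_s"],p.round(1),r.as_matrix().round(3).tolist(),s["joints"].round(2),s["force"])
im=capture("wrist")
for q in spot_point("wrist","tote_green")[:2]:x=onz("wrist",q["xy"],24);print(q["score"],x.round(1))
print(rimfit("wrist",(533,298,.03),zr=114,img=im))
O,xs,ys=ortho("wrist",533,298,.03,114,img=im);cv2.imwrite("pics/og2.png",O[:,:,::-1])
edges(O,xs,ys)
hsv=cv2.cvtColor(O,cv2.COLOR_RGB2HSV);mk=(hsv[...,0]>20)&(hsv[...,0]<35)&(hsv[...,1]>150)
r_,c_=np.nonzero(mk);print("yellow",len(r_),np.median(xs[c_]) if len(c_) else 0,np.median(ys[r_]) if len(r_) else 0)
E
```

```text
21.3333 [509.2 298.9 315.2] [[-1.0, -0.029, -0.0], [-0.029, 1.0, -0.0], [0.0, -0.0, -1.0]] [ 0.33  0.43  1.16 -0.    1.55 -1.27] [-0.40853489  0.52414929 -0.07929165]
0.7 [535.1 300.5  24. ]
(array([5.33833378e+02, 3.00819872e+02, 2.80826078e-02]), np.float64(-16.560321807861328))
L y=-56 [(-117.0, -7.8), (-105.5, -2.6)]
R y=-56 [(127.5, -1.9), (131.0, -1.3)]
T x=-82 [(85.5, 13.6), (68.0, 12.5), (72.5, -9.8)]
B x=-82 [(-76.5, 6.0), (-66.0, 2.3)]
L y=-28 [(-127.0, -9.3), (-117.5, -6.0), (-106.0, -5.2)]
R y=-28 [(107.0, 4.0), (117.5, 3.8), (131.0, 1.8)]
T x=-41 [(84.0, 17.5), (70.5, -15.7)]
B x=-41 [(-76.5, 4.4), (-65.5, -4.2), (-68.5, 3.8)]
L y=0 [(-105.5, -10.3), (-127.5, -9.3), (-118.5, -3.7)]
R y=0 [(117.5, 6.8), (107.0, 5.0), (130.0, 1.8)]
T x=0 [(72.5, -18.8), (83.0, 17.0), (66.0, 2.2)]
B x=0 [(-76.5, 9.5), (-67.5, 9.0), (-72.0, -3.4)]
L y=28 [(-105.5, -11.6), (-127.5, -10.0), (-118.5, -4.0)]
R y=28 [(117.5, 8.0), (107.0, 5.4), (126.5, -5.1)]
T x=41 [(71.0, -13.4), (91.5, 10.3), (84.5, -2.1)]
B x=41 [(-76.5, 7.5), (-86.0, 6.0), (-68.0, 4.8)]
L y=56 [(-105.5, -12.4), (-117.5, -10.9), (-111.5, 3.7)]
R y=56 [(127.0, -1.9), (120.0, 1.6)]
T x=82 [(81.5, -10.9), (73.0, -7.6), (91.0, 3.9)]
B x=82 [(-76.5, 5.4), (-66.5, 3.6), (-86.5, 1.6)]
yellow 71 37.5 75.0
```

Call:
{"name": "step_arm", "arguments": {
  "commands": "0.35 -2.4 -7.3 4 0 0 0;0.35 -2.4 -7.3 8 0 0 0;0.35 -2.4 -7.3 12 0 0 0;0.35 -2.4 -7.3 15 0 0 0;0.35 -2.4 -7.3 18 0 0 0;0.35 -2.4 -7.3 20 0 0 0;0.35 -2.4 -7.3 21.6 0 0 0;0.35 -2.4 -7.3 21.6 0 0 0;0.35 -2.4 -7.3 21.6 0 0 0;0 -2.4 -7.3 21.6 0 0 0;0 -2.4 -7.3 21.6 0 0 0;0 -2.4 -7.3 21.6 0 0 0;0 -2.4 -7.3 21.6 0 0 0;0 -2.4 -7.3 21.6 0 0 0;0 -2.4 -7.3 21.6 0 0 0",
  "newtons": 90
}}

```text
time_s: 22.68
eef_pos: [536.2, 227.0, 101.3]
ee_rot: [0.002, -0.015, 1.0, 0.0]
force: [-0.7, -2.5, 7.3]
grip_width: 0.099
grip_force: 88.7
```

Call:
{"name": "step_arm", "arguments": {
  "commands": "0 0 0 -2 0 0 0;0 0 0 -5 0 0 0;0 0 0 -9 0 0 0;0 1 0 -13 0 0 0;0 3 0 -16 0 0 0;0 6 -1 -19 0 0 0.05;0 9 -2.5 -19 0 0 0.15;0 12 -4.5 -19 0 0 0.27;0 14.3 -7 -19 0 0 0.39;0 14.3 -9.5 -19 0 0 0.51;0 14.3 -12 -19 0 0 0.63;0 14.3 -14.5 -19 0 0 0.75;0 14.3 -17 -19 0 0 0.87;0 14.3 -19.5 -19 0 0 0.99;0 14.3 -21 -19 0 0 1.11;0 14.3 -22.3 -19 0 0 1.23;0 14.3 -22.3 -19 0 0 1.35;0 14.3 -22.3 -19 0 0 1.47;0 14.3 -22.3 -19 0 0 1.58;0 14.3 -22.3 -19 0 0 1.6"
}}

```text
time_s: 24.35
eef_pos: [398.6, 0.1, 289.7]
ee_rot: [0.0, 0.709, 0.706, 0.0]
force: [-0.2, -0.2, -3.5]
grip_width: 0.102
grip_force: 88.5
```

```bash
python3 - <<'E'
from h import *
s=sense();p,r=tcp();print(s["time_s"],p.round(1),r.as_matrix().round(3).tolist(),s["joints"].round(2),s["force"],s["grip_width"],s["grip_force"])
E
```

```text
24.35 [3.986e+02 1.000e-01 2.897e+02] [[0.004, 1.0, 0.001], [1.0, -0.004, -0.0], [-0.0, 0.001, -1.0]] [-0.3  -0.    1.76 -0.    1.38 -0.29] [-0.19907679 -0.1928608  -3.47570889] 0.10215164289429023 88.46243441104889
```

Call:
{"name": "step_arm", "arguments": {
  "commands": "0 -2 0 0 0 0 0.1;0 -5 0 0 0 0 0.22;0 -8 0 0 0 0 0.34;0 -11 0 0 0 0 0.46;0 -14 0 0 0 0 0.58;0 -17 0 0 0 0 0.7;0 -20 0 0 0 0 0.82;0 -23 0.5 0 0 0 0.94;0 -26 1.5 0 0 0 1.06;0 -28.5 3 0 0 0 1.18;0 -30.4 5 0 0 0 1.3;0 -30.4 7 0 0 0 1.42;0 -30.4 9 0 0 0 1.546;0 -30.4 11 0 0 0 1.546;0 -30.4 11 2 0 0 1.546;0 -30.4 11 4 0 0 1.546;0 -30.4 11 5 0 0 1.546;0 -30.4 11 5 0 0 1.546;0 -30.4 11 5 0 0 1.546"
}}

```text
time_s: 25.93
eef_pos: [508.9, -303.9, 239.9]
ee_rot: [0.0, 1.0, 0.013, 0.0]
force: [-0.3, 0.5, -1.9]
grip_width: 0.101
grip_force: 88.5
```

```bash
python3 - <<'E'
from h import *
s=sense();p,r=tcp();print(s["time_s"],p.round(1),r.as_matrix().round(3).tolist(),s["joints"].round(2),s["force"],s["grip_width"],s["grip_force"])
zr=p[2]+15
for c in("wrist","scene","side"):
    im=capture(c);cv2.imwrite("pics/h_%s.png"%c,im[:,:,::-1])
    for e in(("LRB","LRTB") if c!="side" else ("LRT","LRTB")): v,f=rimfit(c,(510,-379,.02),zr=zr,img=im,edges=e);print(c,e,v.round(3),round(f,2))
    for l,z in(("tote_green",p[2]-75),("tote_grey",0),("grey_ledge",78)):
        for q in spot_point(c,l)[:3]:print(c,l,round(q["score"],2),np.round(q["xy"]),onz(c,q["xy"],z).round(1))
im=[cv2.imread("pics/h_%s.png"%c) for c in("wrist","scene","side")]
a=cv2.resize(im[0],(544,408));b=cv2.resize(im[1][170:300,220:380],(400,325)) ;cc=cv2.resize(im[2][90:200,190:330],(400,314))
out=np.zeros((600,800,3),np.uint8);out[:270,:360]=cv2.resize(im[0],(360,270));out[275:600,:400]=b;out[:314,400:800]=cc;cv2.imwrite("pics/hover.png",out)
E
```

```text
25.9333 [ 508.9 -303.9  239.9] [[1.0, 0.026, 0.0], [0.026, -1.0, -0.0], [0.0, 0.0, -1.0]] [-0.74  0.47  1.29  0.    1.38  0.81] [-0.26363647  0.52239581 -1.94245941] 0.10058160415571316 88.54747921228409
wrist LRB [ 5.08666e+02 -3.76642e+02  2.50000e-02] -8.34
wrist LRTB [ 5.08559e+02 -3.77438e+02  1.60000e-02] -8.47
wrist tote_green 0.84 [357. 217.] [ 507.8 -378.2  164.9]
scene LRB [ 5.07810e+02 -3.81581e+02  5.30000e-02] -16.22
scene LRTB [ 5.08175e+02 -3.81055e+02  4.30000e-02] -15.93
scene tote_green 0.9 [313. 226.] [ 502.1 -393.1  164.9]
scene tote_green 0.56 [260. 228.] [ 388.8 -296.7  164.9]
scene tote_grey 0.78 [309. 260.] [ 518.8 -380.3    0. ]
side LRT [ 5.11919e+02 -3.58939e+02  3.50000e-02] -13.13
side LRTB [ 5.12334e+02 -3.69326e+02  6.20000e-02] -14.16
side tote_green 0.92 [264. 123.] [ 505.1 -379.2  164.9]
side grey_ledge 0.72 [249. 137.] [ 553.  -432.2   78. ]
```

View pics/hover.png

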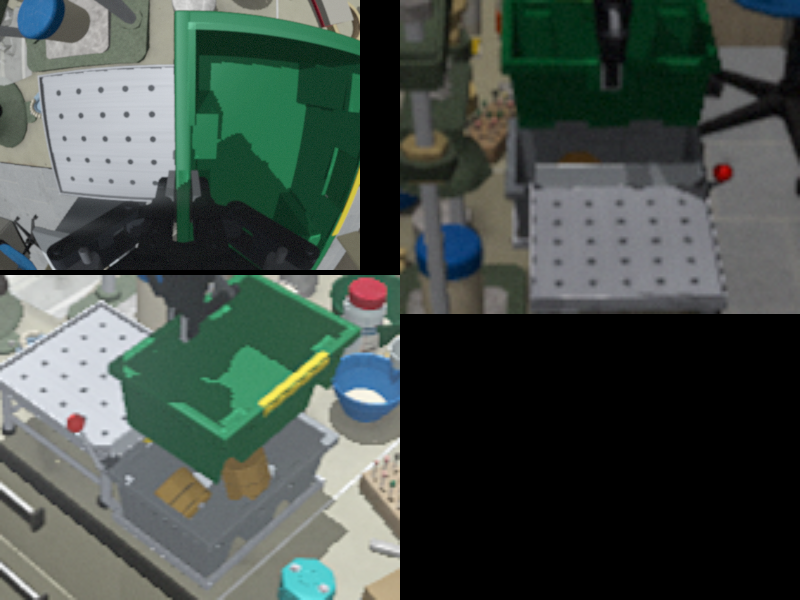

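The green tote hangs level over the grey one. Its mark is on the -y side, opposite the grey mark, so it is the right way round. I lower it.

Call:
{"name": "step_arm", "arguments": {
  "commands": "0 0 0.1 2 0 0 0;0 0 0.1 4 0 0 0;0 0 0.1 5.5 0 0 0;0 0 0.1 6.3 0 0 0;0 0 0.1 6.7 0 0 0;0 0 0.1 7.1 0 0 0;0 0 0.1 7.5 0 0 0;0 0 0.1 7.8 0 0 0;0 0 0.1 8.1 0 0 0;0 0 0.1 8.1 0 0 0"
}}

```text
time_s: 27.37
eef_pos: [510.1, -305.0, 160.2]
ee_rot: [0.001, 1.0, 0.013, 0.002]
force: [3.5, 4.8, 7.6]
grip_width: 0.103
grip_force: 90.1
```

Call:
{"name": "step_arm", "arguments": {
  "commands": "0 0 0 0.2 0 0 0;0 0 0 0.4 0 0 0;0 0 0 0.6 0 0 0;0 0 0 0.6 0 0 0"
}}

```text
time_s: 27.7
eef_pos: [509.7, -304.5, 155.0]
ee_rot: [0.0, 1.0, 0.012, 0.002]
force: [-4.9, 7.2, 13.4]
grip_width: 0.103
grip_force: 91.1
```

```bash
python3 - <<'E'
from h import *
s=sense();p,r=tcp();print(s["time_s"],p.round(1),r.as_matrix().round(3).tolist(),s["force"],s["wrist_torque"],s["grip_width"],s["grip_force"])
for c in("wrist","side"):
    im=capture(c)
    for l,z in(("tote_green",p[2]-75),("tote_grey",0),):
        for q in spot_point(c,l)[:3]:print(c,l,round(q["score"],2),np.round(q["xy"]),onz(c,q["xy"],z).round(1))
print(rimfit("wrist",(510,-379,.02),zr=168))
E
```

```text
27.7 [ 509.7 -304.5  155. ] [[1.0, 0.025, 0.003], [0.025, -1.0, -0.001], [0.003, 0.001, -1.0]] [-4.91635055  7.15645524 13.39343197] [ 1.42899167 -0.02825009 -0.23418094] 0.1033339362275333 91.09739005565643
wrist tote_green 0.91 [357. 216.] [ 509.5 -378.4   80. ]
side tote_green 0.98 [265. 148.] [ 499.8 -362.2   80. ]
(array([ 5.08928256e+02, -3.79501706e+02,  1.57011765e-02]), np.float64(-7.984169006347656))
```

Call:
{"name": "step_arm", "arguments": {
  "commands": "0.15 0 0 -0.1 0 0 0;0.3 0 0 -0.2 0 0 0;0.3 0 0 -0.2 0 0 0;0.3 0 0 -0.2 0 0 0;0.3 0 0 -2 0 0 0;0.3 0 0 -5 0 0 0;0.3 0 0 -9 0 0 0;0.3 0 0 -13 0 0 0;0.3 0 -2 -15 0 0 0;0.3 0 -4 -15 0 0 0;0.3 0 -4 -15 0 0 0"
}}

```text
time_s: 28.97
eef_pos: [508.3, -262.7, 304.0]
ee_rot: [0.001, 1.0, 0.013, 0.001]
force: [0.1, 1.0, 0.2]
grip_width: 0.302
grip_force: 0.0
```

```bash
python3 - <<'E'
from h import *
s=sense();p,r=tcp();print(s["time_s"],p.round(1),r.as_matrix().round(3).tolist(),s["force"])
for c in("wrist","scene","side"):
    im=capture(c)
    for e in("LRB","LRTB"):print(c,e,rimfit(c,(510,-379,.02),zr=168,img=im,edges=e))
    for l,z in(("tote_green",78),("tote_grey",0),("gate_knob",136.5),("grey_mark",90),("model_blue",0),("model_white",0)):
        for q in spot_point(c,l)[:2]:print(c,l,round(q["score"],2),np.round(q["xy"]),onz(c,q["xy"],z).round(1))
im=capture("scene");save("stack",im,5,(205,160,360,280))
E
```

```text
28.9667 [ 508.3 -262.7  304. ] [[1.0, 0.027, 0.002], [0.027, -1.0, -0.001], [0.002, 0.001, -1.0]] [0.14962166 0.98753796 0.21887168]
wrist LRB (array([ 5.08408493e+02, -3.79193667e+02,  2.16550007e-02]), np.float64(-15.025197982788086))
wrist LRTB (array([ 5.08370503e+02, -3.78436301e+02,  2.18153676e-02]), np.float64(-14.075428009033203))
wrist tote_green 0.9 [353. 172.] [ 505.6 -381.    78. ]
wrist tote_grey 0.49 [213. 162.] [ 495.1 -194.6    0. ]
wrist gate_knob 0.62 [254. 283.] [ 380.5 -261.4  136.5]
wrist grey_mark 0.74 [296. 169.] [ 509.1 -306.7   90. ]
scene LRB (array([ 5.10380628e+02, -3.80397342e+02,  2.62081094e-02]), np.float64(-16.27379608154297))
scene LRTB (array([ 5.10457686e+02, -3.79854577e+02,  1.70059165e-02]), np.float64(-17.18294906616211))
scene tote_green 0.94 [310. 244.] [ 508.3 -384.8   78. ]
scene tote_grey 0.89 [312. 260.] [ 521.2 -388.2    0. ]
scene gate_knob 0.53 [252. 228.] [ 395.8 -261.4  136.5]
scene model_blue 0.39 [235. 200.] [541.6 -19.5   0. ]
side LRB (array([ 5.11180066e+02, -3.79977553e+02,  3.83128593e-02]), np.float64(-16.236970901489258))
side LRTB (array([ 5.11149984e+02, -3.79191577e+02,  3.83127515e-02]), np.float64(-13.906064987182617))
side tote_green 0.83 [261. 147.] [ 512.5 -370.2   78. ]
side gate_knob 0.6 [304. 149.] [ 380.1 -267.4  136.5]
side model_blue 0.65 [259. 234.] [525.3 -31.3   0. ]
side model_blue 0.55 [268. 197.] [ 493.4 -198.2    0. ]
```

View pics/stack.png

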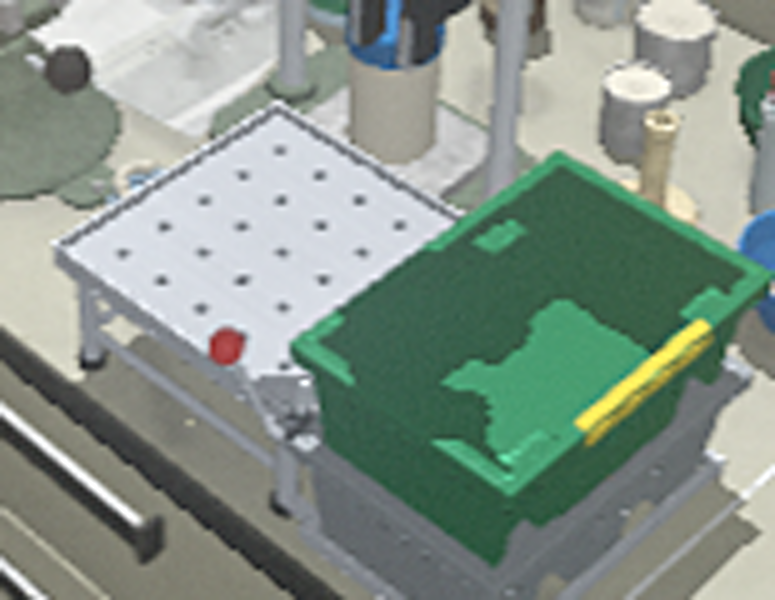

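The tote is stacked level with its mark at (645,375) on the far side, and the rim fit is consistent in all three cameras. Next is the blue model, the only one between stand and vice.

Call:
{"name": "step_arm", "arguments": {
  "commands": "0.3 -3 0 0 0 0 -0.1;0.3 -6 -1 0 0 0 -0.22;0.3 -7.5 -4 0 0 0 -0.34;1 -7.5 -7 0 0 0 -0.46;1 -7.5 -10 0 0 0 -0.58;1 -7.5 -13 0 0 0 -0.7;1 -7.5 -16 0 0 0 -0.82;1 -7.5 -19 0 0 0 -0.94;1 -6 -22 0 0 0 -1.06;1 -3 -25.5 0 0 0 -1.18;1 0 -25.5 0 0 0 -1.3;1 3 -25.5 1 0 0 -1.42;1 3 -25.5 3.4 0 0 -1.545;1 3 -25.5 3.4 0 0 -1.545;1 3 -25.5 3.4 0 0 -1.545;1 3 -25.5 3.4 0 0 -1.545"
}}

```text
time_s: 31.4
eef_pos: [531.4, -9.4, 269.6]
ee_rot: [0.001, 0.709, 0.705, 0.0]
force: [-0.2, 0.3, 0.4]
grip_width: 0.995
grip_force: 0.0
```

```bash
python3 - <<'E'
from h import *
s=sense();p,r=tcp();print(s["time_s"],p.round(1),r.as_matrix().round(3).tolist(),s["force"])
im=capture("wrist");cv2.imwrite("pics/m.png",im[:,:,::-1])
for l in("model_blue","model_white"):
    for q in spot_point("wrist",l)[:2]:print(l,round(q["score"],2),np.round(q["xy"]),onz("wrist",q["xy"],0).round(1))
t=trace("wrist","model_blue")
for q in t[:2]:
    mk=q["mask"];print(round(q["score"],2),q["rect"],mk.sum())
mk=t[0]["mask"].astype(np.uint8)*255
for z in(0,16,24):
    O,xs,ys=ortho("wrist",531,-29,0,z,hw=60,hh=60,img=cv2.merge([mk]*3));b=O[...,0]>127
    cnt=max(cv2.findContours(b.astype(np.uint8),cv2.RETR_EXTERNAL,cv2.CHAIN_APPROX_NONE)[0],key=cv2.contourArea)
    c,wh,a=cv2.minAreaRect(cnt);print(z,"centre",531-60+c[0]/2,-29+60-c[1]/2,"size",np.array(wh)/2,"ang",a)
    print(" x-extent",xs[b.any(0)][[0,-1]]+531,"y",ys[b.any(1)][[0,-1]]-29)
    # width profile
    for i in range(0,len(ys),12):
        if b[i].any():print("   y%.0f: %.0f..%.0f"%(ys[i]-29,xs[b[i]][0]+531,xs[b[i]][-1]+531),end="")
    print()
E
```

```text
31.4 [531.4  -9.4 269.6] [[0.005, 1.0, 0.001], [1.0, -0.005, -0.0], [-0.0, 0.001, -1.0]] [-0.1839717   0.267146    0.35102151]
model_blue 0.98 [261. 174.] [532.  -28.7   0. ]
0.59 [262.4, 174.1, 50.3, 49.8] 1678
0 centre 533.8628387451172 -27.44955062866211 size [65.14199829 63.11973953] ang 80.83765411376953
 x-extent [504.  567.5] y [  5. -63.]
   y1: 520..546   y-5: 514..552   y-11: 510..558   y-17: 508..562   y-23: 507..564   y-29: 506..566   y-35: 504..566   y-41: 504..568   y-47: 506..568   y-53: 508..567   y-59: 510..528
16 centre 533.817756652832 -23.32361602783203 size [62.76195526 60.87504196] ang 81.06043243408203
 x-extent [505. 566.] y [  8.  -57.5]
   y7: 530..537   y1: 518..550   y-5: 512..554   y-11: 510..558   y-17: 509..562   y-23: 506..564   y-29: 505..564   y-35: 505..565   y-41: 506..566   y-47: 508..566   y-53: 510..539
24 centre 533.6596908569336 -21.19097900390625 size [61.48750687 59.36626434] ang 81.40408325195312
 x-extent [505.5 565.5] y [  9.5 -54.5]
   y7: 522..540   y1: 516..550   y-5: 511..555   y-11: 510..560   y-17: 508..562   y-23: 507..564   y-29: 506..564   y-35: 506..565   y-41: 508..566   y-47: 510..563   y-53: 512..522
```

```bash
python3 - <<'E'
from h import *
im=capture("wrist");hs=cv2.cvtColor(im,cv2.COLOR_RGB2HSV)
for z in(0,20):
    O,xs,ys=ortho("wrist",531,-29,0,z,hw=100,hh=60,img=im)
    for y in(0,-15,-30,-45,-60):
        q=(xs>36)&(xs<90);g=O[np.abs(ys-(y+29))<5][:,q].astype(float).mean(0)
        print(z,y,[(round(a+531),b) for a,b in peaks(g.mean(1),xs[q],3)],g[::16].round().astype(int).tolist())
    hs=cv2.cvtColor(O,cv2.COLOR_RGB2HSV);m=((hs[...,0]>90)&(hs[...,0]<125)&(hs[...,1]>60)).astype(np.uint8)
    cnt=max(cv2.findContours(m,cv2.RETR_EXTERNAL,cv2.CHAIN_APPROX_NONE)[0],key=cv2.contourArea);c,wh,a=cv2.minAreaRect(cnt);print("blue",531-100+c[0]/2,-29+60-c[1]/2,np.array(wh)/2,a)
E
```

```text
0 0 [(599, 5.5), (618, -2.2)] [[152, 151, 134], [155, 154, 137], [153, 153, 137], [152, 151, 136], [177, 178, 172], [189, 190, 187], [170, 173, 170]]
0 -15 [(605, -7.7), (612, 4.7)] [[156, 155, 138], [156, 154, 138], [154, 154, 138], [153, 153, 137], [142, 142, 127], [58, 63, 54], [101, 111, 96]]
0 -30 [(602, -11.2), (608, 7.1)] [[148, 152, 144], [156, 155, 138], [154, 154, 138], [152, 152, 136], [130, 129, 117], [69, 77, 66], [100, 112, 97]]
0 -45 [(601, -10.7), (608, 7.1), (570, 1.3)] [[128, 139, 144], [155, 154, 137], [153, 152, 137], [152, 151, 136], [128, 128, 115], [71, 79, 68], [101, 111, 98]]
0 -60 [(602, -11.4), (608, 7.9)] [[152, 151, 136], [155, 155, 138], [154, 153, 137], [149, 148, 133], [134, 132, 119], [70, 79, 68], [103, 114, 99]]
blue 554.4235916137695 -29.426864624023438 [37.93835449 19.25651169] 63.970401763916016
20 0 [(596, 4.3), (605, -4.0), (614, -1.9)] [[153, 153, 136], [155, 154, 138], [155, 154, 138], [151, 151, 136], [179, 180, 174], [137, 139, 135], [111, 117, 111]]
20 -15 [(600, -8.5), (605, 5.5)] [[156, 155, 139], [156, 155, 139], [155, 154, 138], [151, 150, 136], [91, 92, 82], [97, 108, 93], [102, 112, 98]]
20 -30 [(598, -11.5), (604, 7.3)] [[152, 152, 138], [155, 154, 138], [154, 153, 137], [150, 149, 134], [47, 50, 44], [100, 111, 96], [102, 113, 99]]
20 -45 [(598, -11.3), (604, 7.6)] [[148, 150, 141], [154, 154, 138], [152, 151, 136], [146, 144, 131], [46, 50, 44], [99, 110, 95], [100, 111, 96]]
20 -60 [(598, -11.5), (604, 7.5)] [[154, 153, 137], [154, 154, 138], [150, 149, 133], [148, 147, 131], [57, 60, 52], [103, 114, 100], [102, 113, 99]]
blue 528.8931503295898 -1.583282470703125 [13.83027267 41.6801033 ] 79.82449340820312
```

Call:
{"name": "step_arm", "arguments": {
  "commands": "0.9 -2 0.2 4 0 0 -0.1;0.9 -2 0.2 8 0 0 -0.16;0.9 -2 0.2 12 0 0 -0.16;0.9 -2 0.2 16 0 0 -0.16;0.9 -2 0.2 20 0 0 -0.16;0.9 -2 0.2 22.5 0 0 -0.16;0.9 -2 0.2 24 0 0 -0.16;0.9 -2 0.2 25 0 0 -0.16;0.9 -2 0.2 25.5 0 0 -0.16;0.9 -2 0.2 25.6 0 0 -0.16;0.6 -2 0.2 25.6 0 0 -0.16;0.5 -2 0.2 25.6 0 0 -0.16;0.5 -2 0.2 25.6 0 0 -0.16;0.5 -2 0.2 25.6 0 0 -0.16;0.5 -2 0.2 25.6 0 0 -0.16;0.5 -2 0.2 25.6 0 0 -0.16",
  "newtons": 30
}}

```text
time_s: 32.98
eef_pos: [534.4, -29.4, 13.7]
ee_rot: [0.001, 0.649, 0.761, 0.001]
force: [-0.8, 0.8, 7.5]
grip_width: 0.702
grip_force: 33.2
```

Call:
{"name": "step_arm", "arguments": {
  "commands": "0.5 0 0 -1 0 0 0;0.5 0 0 -3.5 0 0 0;0.5 0 0 -7 0 0 0;0.5 0 0 -11 0 0 0;0.5 -1 -2 -15 0 0 0;0.5 -3 -4 -19 0 0 0.05;0.5 -5.1 -5.9 -22 0 0 0.1;0.5 -8 -7 -23 0 0 0.14;0.5 -11.5 -7.9 -23 0 0 0.14;0.5 -15 -7.9 -23 0 0 0.14;0.5 -19 -7.9 -23 0 0 0.14;0.5 -23 -7.9 -23 0 0 0.14;0.5 -27 -7.9 -23 0 0 0.14;0.5 -31 -7.9 -23 0 0 0.14;0.5 -33 -7.9 -23 0 0 0.14;0.5 -34.1 -7.9 -23 0 0 0.14;0.5 -34.1 -7.9 -22 0 0 0.14;0.5 -34.1 -7.9 -20 0 0 0.14;0.5 -34.1 -7.9 -20 0 0 0.14"
}}

```text
time_s: 34.57
eef_pos: [508.5, -376.6, 208.7]
ee_rot: [-0.003, 0.7, 0.714, 0.0]
force: [-0.5, 0.7, -2.1]
grip_width: 0.704
grip_force: 33.2
```

```bash
python3 - <<'E'
from h import *
s=sense();p,r=tcp();print(s["time_s"],p.round(1),r.as_matrix().round(3).tolist(),s["force"],s["grip_width"],s["grip_force"])
for c in("wrist","scene","side"):
    im=capture(c)
    if c!="side":print(c,rimfit(c,(510,-379,.02),zr=168,img=im,edges="LRB"))
    for l,z in(("tote_green",78),("model_blue",p[2]-13),("gate_knob",136.5)):
        for q in spot_point(c,l)[:2]:print(c,l,round(q["score"],2),np.round(q["xy"]),onz(c,q["xy"],z).round(1))
E
```

```text
34.5667 [ 508.5 -376.6  208.7] [[-0.019, 1.0, -0.004], [1.0, 0.019, 0.005], [0.005, -0.004, -1.0]] [-0.47954322  0.65250935 -2.1213609 ] 0.7044197963022868 33.211831252556294
wrist (array([ 5.10163670e+02, -3.71884705e+02,  1.46118255e-02]), np.float64(-13.508219718933105))
wrist tote_green 0.71 [262. 194.] [ 509.7 -379.9   78. ]
wrist model_blue 0.76 [259. 255.] [ 508.2 -377.4  195.7]
wrist gate_knob 0.87 [95. 62.] [ 384.1 -260.9  136.5]
scene (array([ 5.15483678e+02, -3.75874906e+02, -1.71002309e-01]), np.float64(-14.037874221801758))
scene tote_green 0.86 [309. 243.] [ 510.5 -378.    78. ]
scene model_blue 0.73 [313. 213.] [ 513.1 -378.7  195.7]
scene gate_knob 0.41 [251. 230.] [ 387.8 -264.8  136.5]
side tote_green 0.63 [265. 144.] [ 498.6 -388.6   78. ]
side model_blue 0.72 [263. 116.] [ 507.6 -369.4  195.7]
side gate_knob 0.84 [302. 151.] [ 388.8 -256.9  136.5]
```

Call:
{"name": "step_arm", "arguments": {
  "commands": "0.5 -0.2 0.1 3 0 0 0;0.5 -0.2 0.1 6 0 0 0;0.5 -0.2 0.1 8 0 0 0;0.5 -0.2 0.1 9.5 0 0 0;0.5 -0.2 0.1 10.3 0 0 0;0.5 -0.2 0.1 10.7 0 0 0;0.5 -0.2 0.1 11 0 0 0;0.5 -0.2 0.1 11 0 0 0;0.5 -0.2 0.1 11 0 0 0"
}}

```text
time_s: 35.92
eef_pos: [510.9, -380.7, 103.2]
ee_rot: [0.001, 0.7, 0.714, -0.0]
force: [-0.6, -0.0, -1.0]
grip_width: 0.704
grip_force: 33.2
```

Call:
{"name": "step_arm", "arguments": {
  "commands": "0.5 0 0 0.3 0 0 0;0.5 0 0 0.5 0 0 0;0.5 0 0 0.65 0 0 0;0.5 0 0 0.65 0 0 0"
}}

```text
time_s: 36.25
eef_pos: [510.6, -380.5, 95.8]
ee_rot: [0.0, 0.7, 0.714, -0.0]
force: [-0.8, -0.4, -0.9]
grip_width: 0.703
grip_force: 33.3
```

Call:
{"name": "step_arm", "arguments": {
  "commands": "0.5 0 0 0.1 0 0 0;0.75 0 0 0.1 0 0 0;0.85 0 0 0.1 0 0 0;0.9 0 0 0 0 0 0;0.9 0 0 0 0 0 0;0.9 0 0 -1.5 0 0 0;0.9 0 0 -4 0 0 0;0.9 0 0 -8 0 0 0;0.9 0 0 -12 0 0 0;0.9 0 0 -16 0 0 0;0.9 0 0 -20 0 0 0;0.9 2 -8 -20 0 0 0;0.9 2 -8 -20 0 0 0;0.9 2 -8 -20 0 0 0;0.9 2 -8 -20 0 0 0"
}}

```text
time_s: 37.5
eef_pos: [428.9, -361.6, 296.2]
ee_rot: [-0.0, 0.701, 0.713, 0.0]
force: [0.6, -0.2, 0.1]
grip_width: 0.905
grip_force: 0.0
```

```bash
python3 - <<'E'
from h import *
s=sense();p,r=tcp();print(s["time_s"],p.round(1),s["force"],s["grip_width"],s["grip_force"])
for c in("wrist","scene","side"):
    im=capture(c)
    print(c,rimfit(c,(510,-379,.02),zr=168,img=im,edges="LRB"))
    for l,z in(("tote_green",78),("model_blue",82),("model_white",0),("gate_knob",136.5),("gate_hinge",94.5),("steel_tin",0),("tote_grey",0)):
        for q in spot_point(c,l)[:2]:print(c,l,round(q["score"],2),np.round(q["xy"]),onz(c,q["xy"],z).round(1))
    if c=="wrist":
        for q in trace(c,"model_blue")[:1]:
            mk=q["mask"].astype(np.uint8)*255
            O,xs,ys=ortho(c,510,-379,0,98,hw=70,hh=60,img=cv2.merge([mk]*3));cnt=max(cv2.findContours((O[...,0]>127).astype(np.uint8),cv2.RETR_EXTERNAL,cv2.CHAIN_APPROX_NONE)[0],key=cv2.contourArea);a=cv2.minAreaRect(cnt);print("model rect",510-70+a[0][0]/2,-379+60-a[0][1]/2,np.array(a[1])/2,a[2])
E
```

```text
37.5 [ 428.9 -361.6  296.2] [ 0.5969805  -0.18708443  0.13501375] 0.9048639145821955 0.0
wrist (array([ 5.11488639e+02, -3.79438887e+02,  1.73999758e-02]), np.float64(-15.542014122009277))
wrist model_blue 0.81 [325. 186.] [ 509. -380.   82.]
wrist gate_knob 0.88 [217.  80.] [ 387.2 -260.5  136.5]
wrist gate_hinge 0.62 [217.  76.] [ 381.  -253.7   94.5]
wrist gate_hinge 0.61 [325. 121.] [ 501.1 -300.    94.5]
wrist steel_tin 0.78 [434. 135.] [ 707.8 -313.9    0. ]
model rect 509.5653839111328 -375.32308197021484 [66.11881256 66.34242249] 86.05481719970703
scene (array([ 5.12085073e+02, -3.79915506e+02,  2.60393634e-02]), np.float64(-16.585121154785156))
scene tote_green 0.77 [309. 245.] [ 505.2 -384.5   78. ]
scene gate_knob 0.66 [250. 230.] [ 384.3 -265.3  136.5]
scene gate_hinge 0.94 [290. 226.] [ 509.  -304.9   94.5]
scene gate_hinge 0.18 [313. 261.] [ 452.9 -440.1   94.5]
scene tote_grey 0.95 [309. 261.] [ 512.1 -384.4    0. ]
side (array([ 5.11172357e+02, -3.79775844e+02,  3.82970017e-02]), np.float64(-16.426496505737305))
side tote_green 0.8 [261. 145.] [ 511.6 -380.7   78. ]
side gate_knob 0.95 [304. 150.] [ 381.5 -263.5  136.5]
side gate_hinge 0.63 [263. 159.] [ 507.6 -276.4   94.5]
side steel_tin 0.55 [205. 175.] [ 703.6 -314.1    0. ]
```

```bash
python3 -c "
from rig import *
print(finish_job())"
```

```text
the job is handed in; nothing more can be done
None
```

The job is handed in, but no verdict came back. My last measurements show both flasks in the grey tote, the gate up, the green tote stacked level and half-turned on its ledges, the blue model (the only one present) on its floor, and the tin where it was.

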